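Put the repaired boards away in the dry box

TASK

Put the repaired boards away dry: with the stirrer's foot down among the drying beads, stir them in wide circles, three full turns anticlockwise seen from above, so that they are well moved about, then stand the stirrer back in its pot and set the lid squarely on the bead well. Lay every repaired board flat on the drawer's floor, heat sink up, and push the drawer fully shut. All the beads stay in the well, and the screwdriver case and pry tool are left alone.

Things in the scene. Friction and masses are not known exactly. Their poses are not given: they have to be found in the camera images.
- drybox: Fixed grey dry box: a flat-topped housing 150 deep (x), 290 wide (y), 100 mm high, with one drawer, and beside it on its -y side a round open steel bead well. Origin on the table under the middle of the housing's front face; x points into the housing (away from the robot, the way the drawer shuts), y along the front, z up. Place and yaw vary.
- well_floor (a point): Centre of the bead well's inner floor, 10 mm above the table, axes as the dry box. The well is 116 mm across inside, 124 mm outside, wall 4 mm, 58 mm deep (rim 58 mm above this point). It lies at x=75, y=-240 mm in the dry box's frame, 33 mm clear of the housing.
- drawer (a joint): How far the drawer is open, m: 0 shut, 0.14 fully open. It slides along the dry box's x (towards -x as it opens), with about 1.5 N of friction, no spring or latch, and stays where left. It starts about 0.12 to 0.14 open.
- drawer_floor (a point): Centre of the drawer's inner floor, 12 mm above the table; moves with the drawer, axes as the dry box. Inside, the drawer is 136 mm long (x) and 250 mm wide (y), with side walls 34 mm high above the floor. The front panel is 12 mm thick, its top 88 mm above the table.
- drawer_handle (a point): Middle of the steel bar handle on the drawer's front, 62 mm above the table; the bar is 110 mm long along y and stands 35 mm off the panel's outer face. To shut the drawer, push the bar or panel along the dry box's +x.
- lid: Loose grey lid, 0.2 kg: brim 136 mm across, 8 mm thick; beneath it a plug 100 mm across, 8 mm deep, that drops into the well's mouth; on top a square black knob 22 x 22 mm, 16 to 46 mm above the origin, sides along x and y. Origin: centre of the plug's underside, z up. Starts on top of the housing. Seated, the brim rests on the well's rim: origin 50 mm above well_floor.
- stirrer: Loose steel stirrer, 155 mm long, 0.1 kg, standing in its pot: a round foot 28 mm across, 10 mm thick, a rod 12 mm thick, and a square wooden grip 20 x 20 mm from 105 to 155 mm above the origin, sides along x and y. Origin: centre of the foot's underside, z up along the rod.
- pot: Fixed aluminium pot that holds the stirrer: 60 mm across outside, 54 mm inside, 50 mm high, inner floor 5 mm above the table. Origin at the centre of its underside.
- board0: Repaired blue circuit board, 0.09 kg, 70 (x) by 46 (y) mm, 8 mm high with its stand-offs, carrying a finned aluminium heat sink 44 (x) by 22 (y) mm in its middle, whose top is 32 mm above the origin. Pick it by the heat sink across y. Origin at the centre of the underside, z up. One of up to four alike; absent (None) on some starts.
- board1: Repaired blue circuit board, 0.09 kg, 70 (x) by 46 (y) mm, 8 mm high with its stand-offs, carrying a finned aluminium heat sink 44 (x) by 22 (y) mm in its middle, whose top is 32 mm above the origin. Pick it by the heat sink across y. Origin at the centre of the underside, z up. One of up to four alike; absent (None) on some starts.
- board2: Repaired blue circuit board, 0.09 kg, 70 (x) by 46 (y) mm, 8 mm high with its stand-offs, carrying a finned aluminium heat sink 44 (x) by 22 (y) mm in its middle, whose top is 32 mm above the origin. Pick it by the heat sink across y. Origin at the centre of the underside, z up. One of up to four alike; absent (None) on some starts.
- board3: Repaired blue circuit board, 0.09 kg, 70 (x) by 46 (y) mm, 8 mm high with its stand-offs, carrying a finned aluminium heat sink 44 (x) by 22 (y) mm in its middle, whose top is 32 mm above the origin. Pick it by the heat sink across y. Origin at the centre of the underside, z up. One of up to four alike; absent (None) on some starts.
- bead0_center (a point): Centre of one of eight loose white desiccant balls, 22 mm across, 12 g, in the bead well. At the start they lie round the wall, the middle of the floor bare.
- bead1_center (a point): Centre of one of eight loose white desiccant balls, 22 mm across, 12 g, in the bead well. At the start they lie round the wall, the middle of the floor bare.
- bead2_center (a point): Centre of one of eight loose white desiccant balls, 22 mm across, 12 g, in the bead well. At the start they lie round the wall, the middle of the floor bare.
- bead3_center (a point): Centre of one of eight loose white desiccant balls, 22 mm across, 12 g, in the bead well. At the start they lie round the wall, the middle of the floor bare.
- bead4_center (a point): Centre of one of eight loose white desiccant balls, 22 mm across, 12 g, in the bead well. At the start they lie round the wall, the middle of the floor bare.
- bead5_center (a point): Centre of one of eight loose white desiccant balls, 22 mm across, 12 g, in the bead well. At the start they lie round the wall, the middle of the floor bare.
- bead6_center (a point): Centre of one of eight loose white desiccant balls, 22 mm across, 12 g, in the bead well. At the start they lie round the wall, the middle of the floor bare.
- bead7_center (a point): Centre of one of eight loose white desiccant balls, 22 mm across, 12 g, in the bead well. At the start they lie round the wall, the middle of the floor bare.
- screwdriver_case: Bystander: closed grey screwdriver case, 120 x 190 x 42 mm, loose, at the left; leave alone. Origin at the centre of its underside.
- pry_tool: Bystander: flat orange plastic pry tool, 150 mm long, 8 mm thick, loose, lying in front of the bead well, beside the drawer; leave alone. Origin under its middle.
Things that resemble listed ones, but are neither listed nor needed, are in the scene too. What is shaped like the board0 but yellow is not meant.

How it is judged:
By the outcome, as a careful person would: the job done as asked, in the order asked, and still so for the second after the job is handed in, with the robot touching nothing.
Of board0, board1, board2, board3 only 2 to 4 are there at a start; the rules pass over those that are not, and their reading is None.
At some moment in a run one of board0, board1, board2, board3 may be knocked a few centimetres aside while the robot is not near it.
It also fails if it takes over 200 s, if anything falls off the work surface, if the arm or the gripper's body presses on something with over 40 N, if the wrist force passes 120 N, or if a joint passes its speed limit or range.

ROBOT

A 7-joint arm with a two-finger parallel gripper is mounted at the origin on the work surface. World frame = base frame: x ahead of the robot, y to its left, z up, the work surface at z = 0. Lengths are in mm, angles in rad, forces in N, time in s.
With the tool pointing down it reaches from about 400 to 925 mm from the base axis. Payload 5.6 kg.
Tool frame: the origin (TCP) lies midway between the tips of the shut fingers; the grasp point (between the pads) lies 19 mm behind it; z points along the fingers, y is the line along which they close (so a half turn about z gives the same grasp; the last joint's range is limited). The gripper opens to 85 mm and grips with 20 to 120 N. Pads are 22 mm wide; open, the fingers measure 114 mm over their backs; the gripper's body (76 mm by 85 mm) begins 54 mm behind the grasp point. The pads swing forward as they close: fully open they stand 13 mm farther back than shut.
Start: joints at [1.125, 0.468, -0.012, 1.603, 0.006, 1.071, -0.056], TCP at [254.758, -598.002, 231.29] pointing down, gripper open.
Joint ranges: [-2.53, 2.53], [-0.31, 2.02], [-1.57, 1.55], [0.28, 2.44], [-1.29, 4.43], [0.15, 1.84], [-2.92, 2.92]. Speed limits (rad/s): [2.57, 2.57, 3.14, 3.14, 3.14, 3.14, 3.14].

INTERFACE

Orientations are given as a unit quaternion [w, x, y, z].
In Python, from plant import * gives the robot as it stands. The module is installed in compiled form; this text tells all that it offers.
- The arm moves only by the tool send_rows, never from a script. Its argument "rows" is a list of rows, each a list of 5 numbers: the opening, from -1 (shut) to 1 (fully open), then the shift along the tool's x, y, z in units of 2.5 cm (1.0 is 2.5 cm), then the turn about the tool's z in units of 0.12 rad (1.0 is 0.12 rad). In form: [[hand, x, y, z, yaw], ...]. A call has 1 to 5 rows; each row shifts and turns the commanded pose from where the row before left it, along the tool's axes as they then stand; what a row does not reach is not made up. A row lasts 1/10 s, in which the tool goes at most 50 mm and 8.59 degrees, less where a joint would pass 70% of its speed; a pose out of reach is approached as far as the arm can. A call with a number of a shift or a turn outside -1 to 1 is refused whole. A call with a gripper value outside its range is refused whole. The fingers move at their own pace and stop on an object; "squeeze" is the grip in N (left out, the last holds). Time passes only in rows, so rows that do not move let the fingers close. It gives the time, the measured TCP pose, the force, the opening and the grip force at its end, in the units of the state.
- observe(): the state, without advancing time (a new reading comes with each control period).
- read_camera(name): name is "scene" or "top" or "wrist"; returns a dict with "pixels" (420x560x3 uint8, blue, green, red), "vertical_fov" (degrees; the focal length in pixels is half the picture's height over the tangent of half this angle, whatever the lens; pixels are square), "cx", "cy" (the principal point, pixels), "k1" (the pictures are not rectified: a ray, as slopes to the right and down, at radius r is drawn at 1 + k1 r^2 times it, then the intrinsics apply), "T" (4x4, takes a point from camera to world coordinates). Camera axes: x right, y down, z forward; pixel columns grow to the right and rows downward; lengths in mm; the calibration is good to about 2 mm. A picture is of the moment at which its call begins. There is no depth.
- job_done(): hands the job in; it is judged then, once.
The state is a dict: "time": time; "q": joint angles; "qd": joint speeds; "joint_torque": joint torques, N m; "ee_pos": TCP position; "ee_rot": TCP orientation; "force": force on the tool from outside, world axes, zero at the start; "torque": the same for the moment, N m; "finger_gap": finger opening in mm; "finger_force": force on a finger pad.
Only numpy, scipy, OpenCV 4.12 (cv2) and the standard library are available. Lean on these libraries where they do the work, as an engineer would, in place of code of your own. Each camera call takes 0.05 s, during which the arm holds its last target. There are 200 camera calls.

## Working session

There is one attempt and no reset: what is moved stays moved. The work goes in short steps, Python scripts to look and compute and a tool call to move; the robot and the scene stay as the last step left them, time stands still between calls to the robot, and variables do not carry over. Pictures are saved under pics/ and viewed, at most 14 in all, crops included, and the job is handed in when it is done.

Besides the shell and the picture viewer there is one more tool, called after "Call:" as name(argument=value, ...) on one line, values as JSON. send_rows: Moves the arm, as the interface text tells. Shifts and turns lie within -1 to 1; 1 stands for 2.5 cm of shift or 0.12 rad of turn. Its arguments: {"type":"object","properties":{"rows":{"type":"array"},"squeeze":{"type":"number"}},"required":["rows"]}

```bash
mkdir -p pics; cat > h.py <<'E'
from plant import *
import numpy as np, cv2
def cam(n):
    c=read_camera(n); c['T']=np.array(c['T']); c['img']=np.ascontiguousarray(c['pixels']); return c
def K(c):
    h=c['img'].shape[0]; f=h/2/np.tan(np.radians(c['vertical_fov'])/2)
    return np.array([[f,0,c['cx']],[0,f,c['cy']],[0,0,1.]])
def plane(c,uv,z):
    uv=np.array(uv,float).reshape(-1,1,2)
    n=cv2.undistortPoints(uv,K(c),np.array([c['k1'],0,0,0.])).reshape(-1,2) if 0 else und(c,uv.reshape(-1,2))
    d=np.c_[n,np.ones(len(n))]@c['T'][:3,:3].T; o=c['T'][:3,3]
    return o+d*((z-o[2])/d[:,2])[:,None]
def und(c,uv):
    k=K(c); p=(uv-[k[0,2],k[1,2]])/k[0,0]; q=p.copy()
    for _ in range(30): q=p/(1+c['k1']*(q**2).sum(1,keepdims=True))
    return q
def proj(c,P):
    P=np.atleast_2d(np.array(P,float)); T=c['T']; p=(P-T[:3,3])@T[:3,:3]; s=p[:,:2]/p[:,2:]
    s=s*(1+c['k1']*(s**2).sum(1,keepdims=True)); k=K(c); return s*k[0,0]+[k[0,2],k[1,2]]
E
python3 - <<'E'
from h import *
for n in ['scene','top','wrist']:
    c=cam(n); cv2.imwrite(f'pics/{n}0.png',c['img']); print(n,c['vertical_fov'],c['cx'],c['cy'],c['k1'],np.round(c['T'],3).tolist())
s=observe(); print(s)
E
```

```text
scene 56.961715787785664 273.83371098664134 207.94074309851266 -0.07022951880634141 [[0.658, 0.595, -0.462, 945.71], [0.753, -0.509, 0.417, -347.252], [0.013, -0.622, -0.783, 802.188], [0.0, 0.0, 0.0, 1.0]]
top 42.59034091287932 272.0660481724351 211.2898149569769 0.07233988760805293 [[0.004, -0.978, 0.207, 249.022], [-1.0, -0.003, 0.004, 61.181], [-0.003, -0.207, -0.978, 1394.159], [0.0, 0.0, 0.0, 1.0]]
wrist 69.7876181984598 281.19606818126266 211.84870092565274 -0.06874785335071337 [[0.393, -0.872, -0.292, 329.026], [-0.919, -0.373, -0.124, -565.045], [-0.002, 0.317, -0.948, 373.46], [0.0, 0.0, 0.0, 1.0]]
{'time': 0.15, 'q': array([ 1.12499886,  0.46821064, -0.01160089,  1.60339929,  0.00598856,
        1.07142028, -0.05634031]), 'qd': array([-0.00019962, -0.00130264,  0.0008357 , -0.00189297, -0.00124516,
        0.00122686, -0.00140006]), 'joint_torque': array([-4.80137828e-05, -5.32792354e+01,  2.11257505e-02, -2.51553673e+01,
        1.14075048e-02,  5.53802165e-03, -1.55334664e-05]), 'ee_pos': array([ 254.57140661, -597.60695877,  230.53925276]), 'ee_rot': array([-6.76028599e-04,  9.79798761e-01,  1.99984740e-01, -1.87436661e-04]), 'force': array([-0.37674671,  0.39125566, -0.68731192]), 'torque': array([-0.00579085, -0.01286968,  0.03180612]), 'finger_force': 0.0, 'finger_gap': 85.50179891085554}
```

View pics/top0.png

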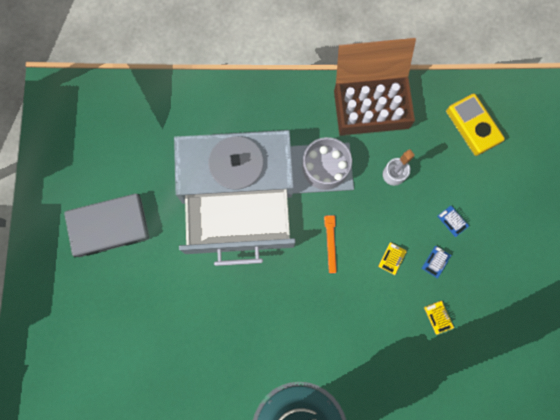

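View pics/scene0.png

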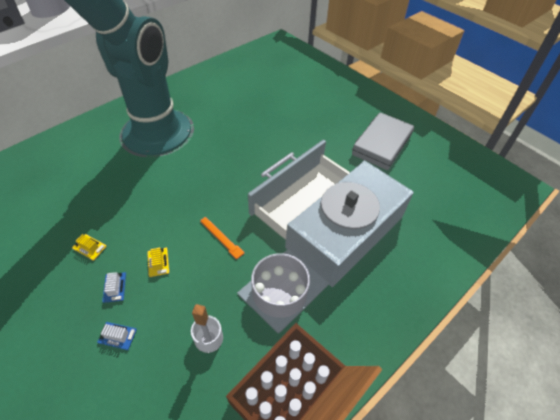

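Top view: blue boards at (454,220) and (438,260); yellow look-alikes at (392,259), (439,317); stirrer grip at (407,155) in pot (397,172); well (327,161); lid knob (236,160); handle (239,256). The 12-vial wood box, yellow meter, pry tool (332,244) and case (105,225) are left alone.

```bash
cat >> h.py <<'E'
def boards(c,z=8):
    hsv=cv2.cvtColor(c['img'],cv2.COLOR_BGR2HSV); m=cv2.inRange(hsv,(105,120,40),(125,255,255))
    m=cv2.morphologyEx(m,cv2.MORPH_CLOSE,np.ones((9,9)))
    out=[]
    for k in cv2.findContours(m,cv2.RETR_EXTERNAL,cv2.CHAIN_APPROX_NONE)[0]:
        if cv2.contourArea(k)<120: continue
        w=plane(c,k.reshape(-1,2),z)[:,:2].astype(np.float32)
        r=cv2.minAreaRect(w); b=cv2.boxPoints(r); e=b[1]-b[0]; g=b[2]-b[1]
        l=e if np.hypot(*e)>np.hypot(*g) else g
        px=k.reshape(-1,2).mean(0).round()
        out.append((px,np.round(r[0],1),np.round(r[1],0),round(float(np.arctan(l[1]/l[0])),3)))
    return out
E
python3 - <<'E'
from h import *
for n in ['top','scene']:
    c=cam(n)
    for b in boards(c): print(n,b)
    if n=='top':
        P=lambda uv,z:print(uv,z,np.round(plane(c,uv,z)[:,:2],0).tolist())
        P([(454,220),(438,260),(559,220)],0); P([(174,136),(290,131),(292,190),(176,195)],100)
        P([(327,161)],68);P([(397,172)],50);P([(407,155)],160); P([(236,160)],150);P([(217,263),(261,261)],62)
        P([(181,248),(293,244)],88)
        a=c['img']; cv2.imwrite('pics/c1.png',cv2.resize(a[120:270,165:365],None,fx=4,fy=4,interpolation=cv2.INTER_CUBIC))
        cv2.imwrite('pics/c2.png',cv2.resize(a[130:330,360:480],None,fx=3,fy=3,interpolation=cv2.INTER_CUBIC))
w=cv2.imread('pics/wrist0.png'); c2=cv2.imread('pics/c2.png')
cv2.imwrite('pics/c2.png',np.hstack([c2,cv2.copyMakeBorder(cv2.resize(w,(440,330)),0,270,0,0,0)]))
E
```

```text
[(454, 220), (438, 260), (559, 220)] 0 [[522.0, -408.0], [417.0, -361.0], [523.0, -674.0]]
[(174, 136), (290, 131), (292, 190), (176, 195)] 100 [[716.0, 315.0], [730.0, 22.0], [577.0, 17.0], [563.0, 304.0]]
[(327, 161)] 68 [[662.0, -74.0]]
[(397, 172)] 50 [[638.0, -255.0]]
[(407, 155)] 160 [[648.0, -254.0]]
[(236, 160)] 150 [[638.0, 154.0]]
[(217, 263), (261, 261)] 62 [[399.0, 202.0], [405.0, 94.0]]
[(181, 248), (293, 244)] 88 [[433.0, 288.0], [444.0, 15.0]]
scene (array([126., 339.]), array([ 533.4, -389.3]), array([35., 45.]), -0.944)
scene (array([501.,  61.]), array([ 390.9, 1219.3]), array([699., 849.]), -1.189)
```

View pics/c1.png

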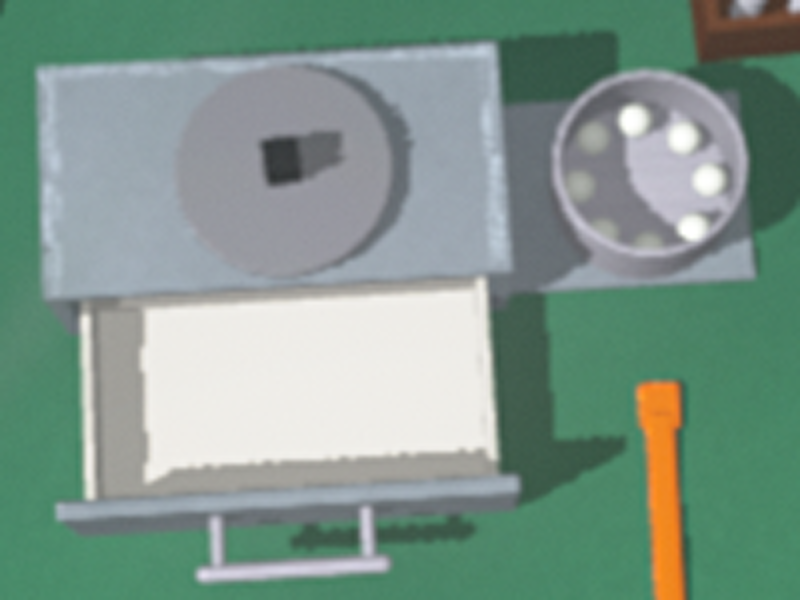

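View pics/c2.png

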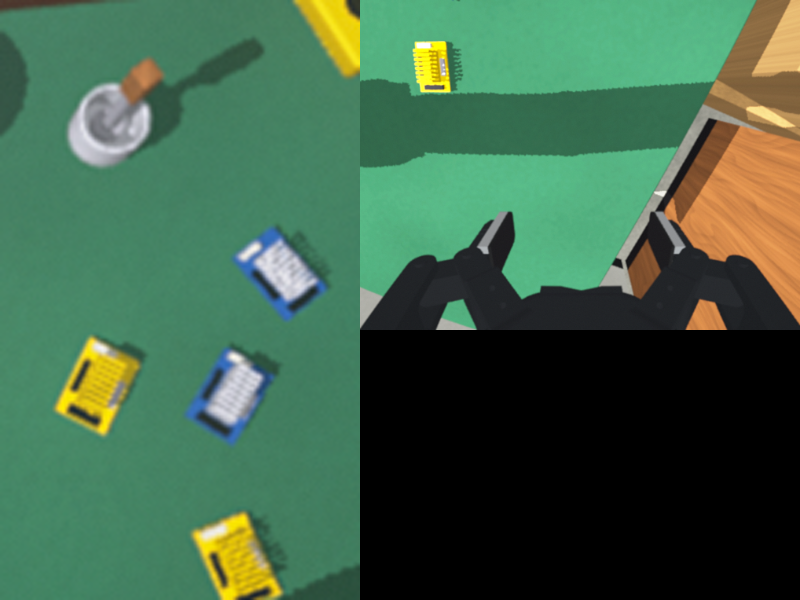

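Crops show the housing (yaw ≈0.05), well, open drawer, and only two blue boards with white heat sinks at crop (280,272) and (230,394). The yellow ones, at (98,385) and (237,560), are rejected. Moving over towards the stirrer.

Call:
send_rows(rows=[[1,0,0,-1,0],[1,0,0,-1,0],[1,0.5,-0.2,-1,0],[1,1,-0.37,0,0],[1,1,-0.37,0,0]])

```text
time: 0.75
ee_pos: [303.3, -551.9, 307.3]
ee_rot: [0.001, 0.98, 0.199, 0.0]
force: [1.1, 1.0, -0.5]
finger_gap: 85.3
finger_force: 0.0
```

Call:
send_rows(rows=[[1,1,-0.37,0,0],[1,1,-0.37,0,0],[1,1,-0.37,0,0],[1,1,-0.37,0,0],[1,1,-0.37,0,0]])

```text
time: 1.25
ee_pos: [400.5, -459.5, 306.2]
ee_rot: [-0.0, 0.98, 0.2, -0.0]
force: [-0.6, -0.4, 0.2]
finger_gap: 85.4
finger_force: 0.0
```

Call:
send_rows(rows=[[1,1,-0.37,0,0],[1,1,-0.37,0,0],[1,1,-0.37,0,0],[1,1,-0.37,0,0],[1,1,-0.37,0,0]])

```text
time: 1.75
ee_pos: [497.4, -368.0, 306.2]
ee_rot: [-0.0, 0.98, 0.2, -0.0]
force: [0.7, -0.3, -0.2]
finger_gap: 85.6
finger_force: 0.0
```

Call:
send_rows(rows=[[1,1,-0.37,0,0],[1,0.5,-0.2,0,0],[1,0,0,0,0],[1,0,0,0,0]])

```text
time: 2.15
ee_pos: [524.8, -342.0, 306.1]
ee_rot: [0.0, 0.98, 0.2, -0.001]
force: [-0.8, -0.4, -0.4]
finger_gap: 85.5
finger_force: 0.0
```

```bash
cat >> h.py <<'E'
def st():
    s=observe(); w,x,y,z=s['ee_rot']; psi=np.arctan2(2*(x*y+w*z),1-2*(y*y+z*z))
    print('t',round(s['time'],2),'tcp',np.round(s['ee_pos'],1),'psi',round(psi,3),'tilt',np.round([2*(x*z+w*y),2*(y*z-w*x)],3),'F',np.round(s['force'],1),'gap',round(s['finger_gap'],1),'q7',np.round(s['q'],2)[[0,6]])
    return s,psi
def to(target,tpsi=None):
    s,psi=st(); d=np.array(target)-s['ee_pos'][:len(target)]
    c,n=np.cos(psi),np.sin(psi); print('tool rows units x,y,z',np.round([(d[0]*c+d[1]*n)/25,(d[0]*n-d[1]*c)/25]+([-d[2]/25] if len(d)>2 else []),2),'yaw', None if tpsi is None else round((psi-tpsi)/.12,2))
E
python3 - <<'E'
from h import *
st()
c=cam('wrist'); cv2.imwrite('pics/w1.png',c['img']); print(np.round(c['T'],3).tolist())
print(proj(c,[[645,-255,160],[638,-255,50],[660,-75,68]]).round())
for b in boards(c): print(b)
c=cam('top'); print(np.round(plane(c,[(409.3,154)],160),1), np.round(plane(c,[(396.7,171)],50),1))
E
```

```text
t 2.15 tcp [ 524.8 -342.   306.1] psi 0.402 tilt [-0.001 -0.001] F [-0.8 -0.4 -0.4] gap 85.5 q7 [ 0.64 -0.7 ]
[[0.392, -0.872, -0.293, 599.389], [-0.92, -0.372, -0.125, -309.3], [0.0, 0.318, -0.948, 449.059], [0.0, 0.0, 0.0, 1.0]]
[[244.  36.]
 [253.  63.]
 [111. -20.]]
(array([262., 229.]), array([ 413.3, -351.7]), array([45., 69.]), -0.572)
(array([316., 185.]), array([ 519.9, -400.6]), array([69., 45.]), 0.662)
[[ 650.5 -259.8  160. ]] [[ 640.5 -254.1   50. ]]
```

View pics/w1.png

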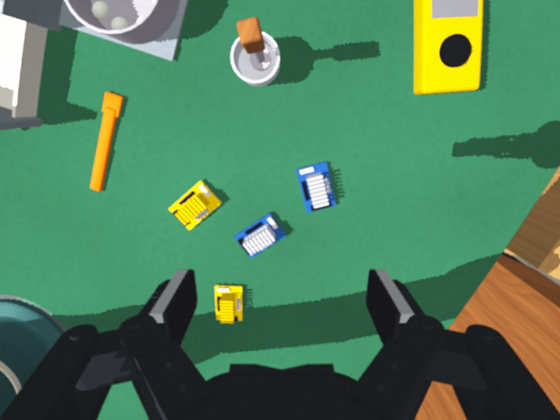

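Wrist view: stirrer grip at (250,28) over the pot (256,57), boards at (262,233) and (317,186). Closer look.

Call:
send_rows(rows=[[1,0.9,-0.3,0.4,0],[1,0.9,-0.3,0.4,0],[1,0.9,-0.3,0.4,0],[1,0.6,-0.3,0.2,0],[1,0,0,0,0]])

```text
time: 2.75
ee_pos: [590.4, -279.0, 270.3]
ee_rot: [-0.001, 0.98, 0.201, -0.0]
force: [-0.5, -0.2, 0.6]
finger_gap: 85.2
finger_force: 0.0
```

```bash
python3 - <<'E'
from h import *
st()
c=cam('wrist'); print(np.round(proj(c,[[650,-260,160],[640,-254,50],[660,-75,68]])))
q=proj(c,[[650,-260,160]])[0].astype(int)
y,x=max(q[1]-75,0),max(q[0]-100,0); a=c['img'][y:y+150,x:x+200]; print(x,y)
cv2.imwrite('pics/w2.png',cv2.resize(a,None,fx=4,fy=4,interpolation=cv2.INTER_CUBIC))
E
```

```text
t 2.75 tcp [ 590.4 -279.   270.3] psi 0.406 tilt [-0.001  0.002] F [-0.5 -0.2  0.6] gap 85.2 q7 [ 0.52 -0.84]
[[290. 136.]
 [279. 135.]
 [132.  52.]]
189 60
```

View pics/w2.png

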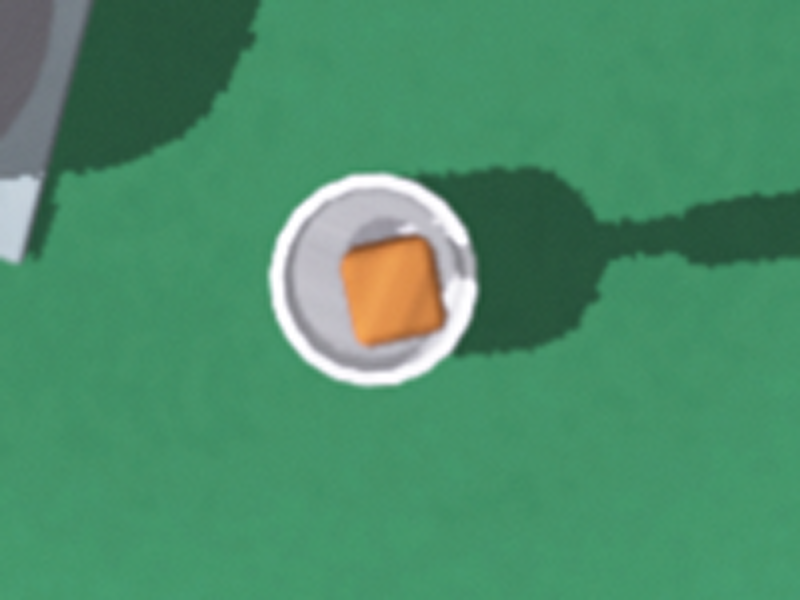

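Grip top centred at pixel (287,132.5), sides turned ≈17° from the tool; pot rim centred at (282,130). Aligning.

```bash
python3 - <<'E'
from h import *
c=cam('wrist')
g=plane(c,[(287.2,132.5)],160)[0]; p=plane(c,[(282.2,130)],50)[0]; print(g.round(1),p.round(1))
e=plane(c,[(189+343/4,60+268/4),(189+425/4,60+237/4),(189+444/4,60+322/4),(189+366/4,60+345/4)],160)[:,:2]
print(e.round(0), [round(float(np.arctan2(*(e[(i+1)%4]-e[i])[::-1])),2) for i in range(4)])
to(g,.70)
E
```

```text
[ 650.9 -259.1  160. ] [ 645.5 -257.3   50. ]
[[ 651. -248.]
 [ 663. -261.]
 [ 649. -271.]
 [ 638. -258.]] [-0.81, -2.5, 2.26, 0.7]
t 2.85 tcp [ 589.2 -282.2  271.5] psi 0.402 tilt [-0.    -0.001] F [-0.  -0.3 -0.1] gap 85.3 q7 [ 0.52 -0.84]
tool rows units x,y,z [2.63 0.11 4.46] yaw -2.48
```

Call:
send_rows(rows=[[1,0,0,0,-0.8],[1,0,0,0,-0.8],[1,0,0,0,-0.8],[1,0,0,0,0]])

```text
time: 3.25
ee_pos: [588.9, -283.3, 272.1]
ee_rot: [0.001, 0.941, 0.337, -0.0]
force: [0.7, -0.3, -0.4]
finger_gap: 85.7
finger_force: 0.0
```

```bash
python3 - <<'E'
from h import *
c=cam('wrist')
h=cv2.cvtColor(c['img'],cv2.COLOR_BGR2HSV); m=cv2.inRange(h,(5,120,100),(20,255,255))
q=proj(c,[[648,-258,160]])[0]
for k in cv2.findContours(m,cv2.RETR_EXTERNAL,cv2.CHAIN_APPROX_NONE)[0]:
    k=k.reshape(-1,2)
    if len(k)>30 and np.hypot(*(k.mean(0)-q))<60:
        r=cv2.minAreaRect(plane(c,k,160)[:,:2].astype(np.float32)); print(q,k.mean(0),r,np.radians(r[2]))
        to([*r[0],113])
E
```

```text
[303.9585691  136.73166933] [304.34117647 131.78823529] ((651.220703125, -255.7463836669922), (18.886871337890625, 20.57917022705078), 36.117462158203125) 0.6303686321251016
t 3.3 tcp [ 589. -283.  272.] psi 0.686 tilt [ 0.    -0.001] F [0.2 0.2 0.8] gap 85.3 q7 [ 0.56 -0.58]
tool rows units x,y,z [2.62 0.73 6.36] yaw None
```

Call:
send_rows(rows=[[1,0.9,0.25,0,0.1],[1,0.9,0.25,0,0],[1,0.8,0.25,0,0],[1,0,0,0.8,0],[1,0,0,1,0]])

```text
time: 3.8
ee_pos: [653.2, -255.1, 227.4]
ee_rot: [0.001, 0.943, 0.332, 0.001]
force: [-0.5, 0.4, -0.9]
finger_gap: 85.5
finger_force: 0.0
```

Call:
send_rows(rows=[[1,0,0,1,0],[1,0,0,1,0],[1,0,0,1,0],[1,0,0,1,0],[1,0,0,0.5,0]])

```text
time: 4.3
ee_pos: [650.4, -255.4, 111.5]
ee_rot: [-0.001, 0.943, 0.331, -0.002]
force: [-0.6, 0.3, -0.7]
finger_gap: 85.8
finger_force: 0.0
```

Call:
send_rows(rows=[[-0.2,0,0,0,0],[-1,0,0,0,0],[-1,0,0,0,0],[-1,0,0,0,0],[-1,0,0,0,0]], squeeze=50)

```text
time: 4.8
ee_pos: [653.1, -255.0, 115.2]
ee_rot: [0.001, 0.943, 0.333, 0.001]
force: [-0.3, -0.3, 3.1]
finger_gap: 19.2
finger_force: 49.2
```

Call:
send_rows(rows=[[-1,0,0,0,0],[-1,0,0,0,0],[-1,0,0,0,0]])

```text
time: 5.1
ee_pos: [653.1, -255.0, 115.2]
ee_rot: [0.001, 0.943, 0.333, 0.001]
force: [0.4, -0.7, 6.6]
finger_gap: 19.4
finger_force: 49.3
```

Call:
send_rows(rows=[[-1,0,0,-0.6,0],[-1,0,0,-0.8,0],[-1,0,0,-0.8,0],[-1,0,0,-0.8,0],[-1,0,0,-0.8,0]])

```text
time: 5.6
ee_pos: [651.5, -254.3, 209.7]
ee_rot: [-0.0, 0.943, 0.333, -0.001]
force: [0.6, -0.3, -0.5]
finger_gap: 19.3
finger_force: 48.7
```

Call:
send_rows(rows=[[-1,0,0,-0.4,0],[-1,0,0,0,0],[-1,0,0,0,0]])

```text
time: 5.9
ee_pos: [651.5, -254.4, 218.0]
ee_rot: [-0.0, 0.943, 0.333, -0.001]
force: [0.6, -0.8, -0.8]
finger_gap: 19.4
finger_force: 48.8
```

```bash
python3 - <<'E'
from h import *
st()
c=cam('top');a=c['img'];cw=cam('wrist')
q=proj(c,[[660,-75,68]])[0].astype(int); print(q)
b=cv2.resize(a[q[1]-40:q[1]+60,q[0]-40:q[0]+100],None,fx=4,fy=4,interpolation=cv2.INTER_CUBIC); print(q-40)
b=cv2.copyMakeBorder(b,0,20,0,0,0); b2=cw['img'][:,:]; b2=cv2.resize(b2,(240,180)); 
t=np.linspace(0,6.28,60)
for cx,r,z,col in[((660,-75),62,68,(0,0,255)),((660,-75),58,68,(0,255,255))]:
    p=proj(c,np.c_[cx[0]+r*np.cos(t),cx[1]+r*np.sin(t),0*t+z]); p=((p-(q-40)+.5)*4).astype(int); cv2.polylines(b,[p.reshape(-1,1,2)],True,col,1)
cv2.imwrite('pics/t2.png',np.hstack([b,cv2.copyMakeBorder(b2,0,240,0,0,0)]))
E
```

```text
t 5.9 tcp [ 651.5 -254.4  218. ] psi 0.679 tilt [-0.001  0.   ] F [ 0.6 -0.8 -0.8] gap 19.4 q7 [ 0.48 -0.67]
[327 161]
[287 121]
```

View pics/t2.png

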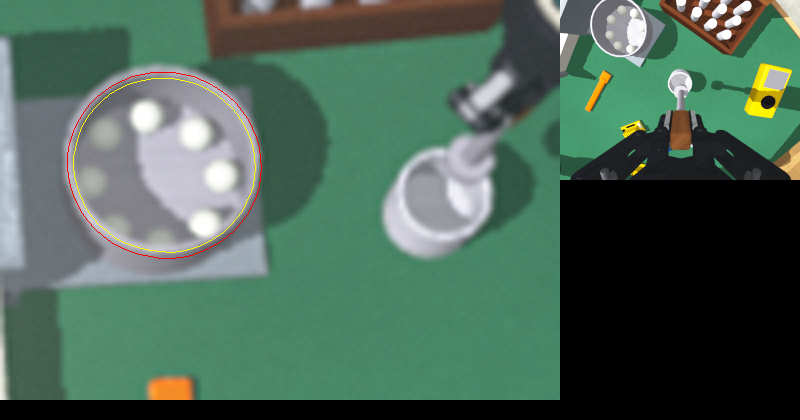

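Drawn rim estimate at (660,-75) is ≈1 px off up-left, so the well is nearer (663,-73). Stirrer is lifted clear of the pot. Moving closer and checking with the wrist view.

Call:
send_rows(rows=[[-1,0.4,-0.5,0,0],[-1,0.7,-0.9,0,0],[-1,0.7,-0.9,0,0],[-1,0.7,-0.9,0,0],[-1,0.6,-0.7,0,0]])

```text
time: 6.5
ee_pos: [650.7, -126.2, 218.1]
ee_rot: [-0.001, 0.943, 0.334, -0.0]
force: [-0.3, -1.3, -0.4]
finger_gap: 19.5
finger_force: 48.7
```

Call:
send_rows(rows=[[-1,0,0,0,0],[-1,0,0,0,0]])

```text
time: 6.7
ee_pos: [651.0, -128.6, 218.3]
ee_rot: [-0.0, 0.943, 0.334, -0.0]
force: [-0.5, -0.7, -2.0]
finger_gap: 19.6
finger_force: 48.7
```

```bash
python3 - <<'E'
from h import *
st()
c=cam('wrist');b=c['img'].copy()
t=np.linspace(0,6.28,90)
for cx,r,z,col in[((661,-74),62,68,(0,0,255)),((661,-74),58,68,(0,255,255)),((661,-74),58,10,(255,0,255))]:
    p=proj(c,np.c_[cx[0]+r*np.cos(t),cx[1]+r*np.sin(t),0*t+z]); cv2.polylines(b,[p.round().astype(int).reshape(-1,1,2)],True,col,1)
print(c['T'][:2,:2].round(2).tolist(), proj(c,[[661,-74,68],[671,-74,68]]))
q=proj(c,[[661,-74,68]])[0].astype(int); y,x=max(0,q[1]-110),max(0,q[0]-130); print(x,y)
a=np.hstack([cv2.resize(b,(560,420))]); z=cv2.resize(b[y:y+220,x:x+300],None,fx=2.6,fy=2.6); cv2.imwrite('pics/w3.png',z)
E
```

```text
t 6.7 tcp [ 651.  -128.6  218.3] psi 0.681 tilt [-0.001  0.   ] F [-0.5 -0.7 -2. ] gap 19.6 q7 [ 0.33 -0.86]
[[0.63, -0.74], [-0.78, -0.6]] [[244.97779177 154.19332751]
 [251.24632348 146.07116789]]
114 44
```

View pics/w3.png

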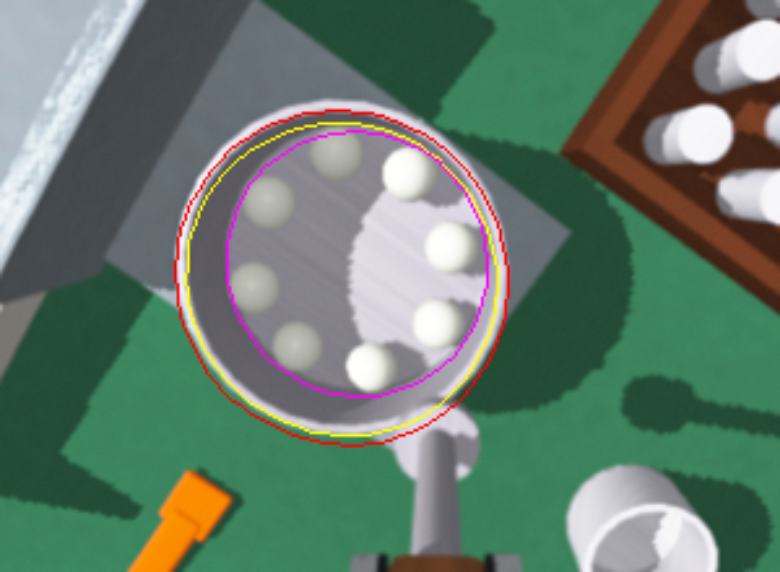

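```bash
python3 - <<'E'
from h import *
s,psi=st()
c=cam('wrist'); print(plane(c,[(282,217)],108).round(1),plane(c,[(282,214)],118).round(1))
print(proj(c,[[*s['ee_pos'][:2],108]]),proj(c,[[*s['ee_pos'][:2],190]]))
to([663,-72])
E
```

```text
t 6.75 tcp [ 650.9 -130.1  218.4] psi 0.679 tilt [-0.001 -0.001] F [ 0.2 -1.4 -0.1] gap 19.8 q7 [ 0.33 -0.86]
[[ 644.4 -135.2  108. ]] [[ 649.3 -131.2  118. ]]
[[282.1945351  208.23244881]] [[282.59679874 248.4086915 ]]
t 6.8 tcp [ 650.9 -131.   218.4] psi 0.678 tilt [-0.001 -0.001] F [ 0.2 -1.  -1.3] gap 19.2 q7 [ 0.33 -0.86]
tool rows units x,y,z [ 1.86 -1.54] yaw None
```

Call:
send_rows(rows=[[-1,0.6,-0.5,0,0],[-1,0.7,-0.6,0,0],[-1,0.56,-0.44,0,0],[-1,0,0,0,0],[-1,0,0,0.4,0]])

```text
time: 7.3
ee_pos: [664.2, -71.8, 209.8]
ee_rot: [0.001, 0.943, 0.333, 0.001]
force: [0.3, -0.3, -1.7]
finger_gap: 19.3
finger_force: 48.7
```

Call:
send_rows(rows=[[-1,0,0,0.7,0],[-1,0,0,0.7,0],[-1,0,0,0.7,0],[-1,0,0,0.5,0],[-1,0,0,0.4,0]])

```text
time: 7.8
ee_pos: [662.6, -72.5, 132.2]
ee_rot: [0.0, 0.943, 0.332, -0.001]
force: [-1.3, 0.9, -0.5]
finger_gap: 19.2
finger_force: 48.7
```

Call:
send_rows(rows=[[-1,0,0,0.3,0],[-1,0,0,0,0],[-1,0,0,0,0]])

```text
time: 8.1
ee_pos: [663.6, -71.0, 126.6]
ee_rot: [0.0, 0.943, 0.333, 0.0]
force: [-0.0, -0.5, -0.1]
finger_gap: 19.6
finger_force: 48.7
```

```bash
python3 - <<'E'
from h import *
to([663,-72,122])
c=cam('wrist');cv2.imwrite('pics/w4.png',c['img'][100:420,100:500])
E
```

```text
t 8.1 tcp [663.6 -71.  126.6] psi 0.679 tilt [ 0.001 -0.   ] F [-0.  -0.5 -0.1] gap 19.6 q7 [ 0.23 -0.98]
tool rows units x,y,z [-0.04  0.02  0.19] yaw None
```

View pics/w4.png

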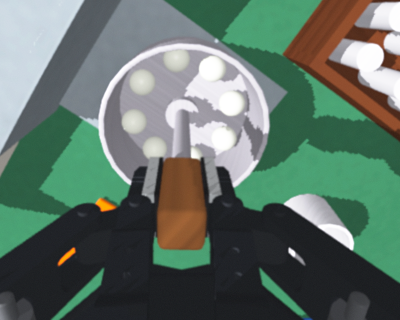

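Foot is in the middle of the beads. Lowering, spiralling out, and making the first turn.

Call:
send_rows(rows=[[-1,0,0,0.2,0],[-1,0.3,0,0,0],[-1,0.3,0,0,0],[-1,0.1,-0.19,0,0],[-1,0.03,-0.23,0,0]], squeeze=80)

```text
time: 8.65
ee_pos: [671.1, -50.2, 121.2]
ee_rot: [-0.0, 0.943, 0.333, 0.0]
force: [0.3, 0.0, -0.6]
finger_gap: 19.0
finger_force: 79.3
```

Call:
send_rows(rows=[[-1,-0.05,-0.26,0,0],[-1,-0.14,-0.26,0,0],[-1,-0.23,-0.22,0,0],[-1,-0.31,-0.12,0,0]])

```text
time: 9.05
ee_pos: [648.1, -49.2, 123.4]
ee_rot: [0.004, 0.943, 0.332, 0.006]
force: [14.7, -5.9, -2.8]
finger_gap: 19.5
finger_force: 81.8
```

Call:
send_rows(rows=[[-1,-0.33,0.04,0,0],[-1,-0.31,0.13,0,0],[-1,-0.27,0.2,0,0],[-1,-0.2,0.27,0,0],[-1,-0.13,0.31,0,0]])

```text
time: 9.55
ee_pos: [637.8, -82.6, 123.9]
ee_rot: [0.001, 0.943, 0.333, 0.005]
force: [5.1, 2.0, 1.2]
finger_gap: 19.5
finger_force: 79.3
```

Call:
send_rows(rows=[[-1,-0.04,0.33,0,0],[-1,0.04,0.33,0,0],[-1,0.13,0.31,0,0],[-1,0.2,0.27,0,0],[-1,0.27,0.2,0,0]])

```text
time: 10.05
ee_pos: [664.7, -99.1, 120.6]
ee_rot: [-0.004, 0.943, 0.333, -0.004]
force: [-7.2, 7.2, 8.6]
finger_gap: 19.2
finger_force: 80.8
```

Call:
send_rows(rows=[[-1,0.31,0.13,0,0],[-1,0.33,0.04,0,0],[-1,0.33,-0.04,0,0],[-1,0.31,-0.13,0,0],[-1,0.27,-0.2,0,0]])

```text
time: 10.55
ee_pos: [691.3, -76.4, 120.1]
ee_rot: [-0.0, 0.943, 0.332, -0.005]
force: [-3.9, -0.4, 2.4]
finger_gap: 19.1
finger_force: 80.3
```

Call:
send_rows(rows=[[-1,0.2,-0.27,0,0],[-1,0.13,-0.31,0,0],[-1,0.04,-0.33,0,0],[-1,-0.04,-0.33,0,0],[-1,-0.13,-0.31,0,0]])

```text
time: 11.05
ee_pos: [672.9, -43.9, 120.1]
ee_rot: [0.001, 0.943, 0.332, -0.002]
force: [-3.3, -4.8, -1.8]
finger_gap: 19.0
finger_force: 79.8
```

Call:
send_rows(rows=[[-1,-0.2,-0.27,0,0],[-1,-0.27,-0.2,0,0],[-1,-0.31,-0.13,0,0],[-1,-0.33,-0.04,0,0]])

```text
time: 11.45
ee_pos: [647.6, -52.1, 123.2]
ee_rot: [0.006, 0.943, 0.332, 0.004]
force: [10.1, -7.6, -1.1]
finger_gap: 19.3
finger_force: 80.4
```

```bash
python3 - <<'E'
from h import *
s,psi=st(); d=s['ee_pos'][:2]-[663.3,-71.3]; print('r',np.hypot(*d),'ang rel tool',np.degrees(np.arctan2(d[1],d[0])-psi))
c=cam('wrist');cv2.imwrite('pics/w5.png',np.hstack([c['img'][100:420,100:500],cam('top')['img'][100:420,200:500]]))
E
```

```text
t 11.45 tcp [647.6 -52.1 123.2] psi 0.676 tilt [ 0.012 -0.008] F [10.1 -7.6 -1.1] gap 19.3 q7 [ 0.2  -1.02]
r 24.82045184448893 ang rel tool 90.56258941380726
```

View pics/w5.png

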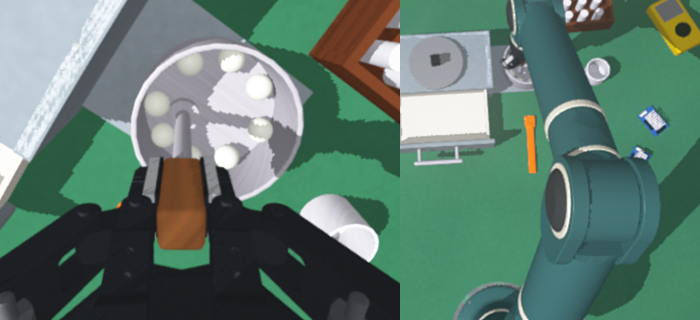

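Seven beads are visible inside the rim, with one behind the rod. Forces are moderate. Second and third turns.

Call:
send_rows(rows=[[-1,-0.33,0.04,0,0],[-1,-0.31,0.13,0,0],[-1,-0.27,0.2,0,0],[-1,-0.2,0.27,0,0],[-1,-0.13,0.31,0,0]])

```text
time: 12.05
ee_pos: [639.2, -80.9, 123.8]
ee_rot: [0.0, 0.943, 0.333, 0.007]
force: [8.6, 5.8, 0.5]
finger_gap: 18.9
finger_force: 80.3
```

Call:
send_rows(rows=[[-1,-0.04,0.33,0,0],[-1,0.04,0.33,0,0],[-1,0.13,0.31,0,0],[-1,0.2,0.27,0,0],[-1,0.27,0.2,0,0]])

```text
time: 12.55
ee_pos: [667.2, -99.1, 121.1]
ee_rot: [-0.003, 0.943, 0.333, -0.001]
force: [-7.1, 6.9, 3.8]
finger_gap: 18.7
finger_force: 80.9
```

Call:
send_rows(rows=[[-1,0.31,0.13,0,0],[-1,0.33,0.04,0,0],[-1,0.33,-0.04,0,0],[-1,0.31,-0.13,0,0],[-1,0.27,-0.2,0,0]])

```text
time: 13.05
ee_pos: [691.8, -75.4, 119.8]
ee_rot: [-0.001, 0.943, 0.332, -0.005]
force: [-6.8, 0.3, 1.3]
finger_gap: 18.8
finger_force: 80.9
```

Call:
send_rows(rows=[[-1,0.2,-0.27,0,0],[-1,0.13,-0.31,0,0],[-1,0.04,-0.33,0,0],[-1,-0.04,-0.33,0,0],[-1,-0.13,-0.31,0,0]])

```text
time: 13.55
ee_pos: [673.4, -45.5, 120.3]
ee_rot: [0.003, 0.943, 0.332, -0.002]
force: [-2.3, -6.5, -2.5]
finger_gap: 19.2
finger_force: 80.7
```

Call:
send_rows(rows=[[-1,-0.2,-0.27,0,0],[-1,-0.27,-0.2,0,0],[-1,-0.31,-0.13,0,0],[-1,-0.33,-0.04,0,0]])

```text
time: 13.95
ee_pos: [649.2, -52.1, 124.0]
ee_rot: [0.006, 0.943, 0.332, 0.006]
force: [8.8, -10.1, -1.0]
finger_gap: 19.1
finger_force: 81.3
```

Call:
send_rows(rows=[[-1,-0.33,0.04,0,0],[-1,-0.31,0.13,0,0],[-1,-0.27,0.2,0,0],[-1,-0.2,0.27,0,0],[-1,-0.13,0.31,0,0]])

```text
time: 14.45
ee_pos: [638.5, -82.5, 123.5]
ee_rot: [0.001, 0.943, 0.333, 0.006]
force: [6.4, 6.4, 0.0]
finger_gap: 19.2
finger_force: 80.6
```

Call:
send_rows(rows=[[-1,-0.04,0.33,0,0],[-1,0.04,0.33,0,0],[-1,0.13,0.31,0,0],[-1,0.2,0.27,0,0],[-1,0.27,0.2,0,0]])

```text
time: 14.95
ee_pos: [667.9, -99.3, 121.3]
ee_rot: [-0.002, 0.943, 0.333, -0.0]
force: [-8.0, 6.6, 3.9]
finger_gap: 18.9
finger_force: 81.3
```

Call:
send_rows(rows=[[-1,0.31,0.13,0,0],[-1,0.33,0.04,0,0],[-1,0.33,-0.04,0,0],[-1,0.31,-0.13,0,0],[-1,0.27,-0.2,0,0]])

```text
time: 15.45
ee_pos: [691.6, -76.0, 119.5]
ee_rot: [-0.0, 0.943, 0.333, -0.005]
force: [-7.8, -2.3, 2.4]
finger_gap: 18.6
finger_force: 81.3
```

Call:
send_rows(rows=[[-1,0.2,-0.27,0,0],[-1,0.13,-0.31,0,0],[-1,0.04,-0.33,0,0],[-1,-0.04,-0.33,0,0],[-1,-0.13,-0.31,0,0]])

```text
time: 15.95
ee_pos: [674.8, -45.4, 120.9]
ee_rot: [0.003, 0.943, 0.333, -0.001]
force: [0.8, -10.1, -1.3]
finger_gap: 18.9
finger_force: 80.8
```

Call:
send_rows(rows=[[-1,-0.2,-0.27,0,0],[-1,-0.27,-0.2,0,0],[-1,-0.31,-0.13,0,0],[-1,-0.33,-0.04,0,0]])

```text
time: 16.35
ee_pos: [649.7, -49.5, 124.0]
ee_rot: [0.005, 0.943, 0.332, 0.007]
force: [13.7, -5.8, -0.7]
finger_gap: 19.1
finger_force: 80.9
```

Call:
send_rows(rows=[[-1,-0.33,0.04,0,0],[-1,-0.31,0.13,0,0],[-1,-0.27,0.2,0,0],[-1,0,0,0,0]])

```text
time: 16.75
ee_pos: [637.4, -68.2, 124.5]
ee_rot: [0.003, 0.943, 0.332, 0.007]
force: [7.9, -0.2, 0.9]
finger_gap: 19.1
finger_force: 80.8
```

```bash
python3 - <<'E'
from h import *
to([663.3,-71.3])
c=cam('wrist');cv2.imwrite('pics/w6.png',c['img'][100:420,100:500])
E
```

```text
t 16.75 tcp [637.4 -68.2 124.5] psi 0.677 tilt [ 0.016 -0.   ] F [ 7.9 -0.2  0.9] gap 19.1 q7 [ 0.24 -0.98]
tool rows units x,y,z [0.73 0.75] yaw None
```

View pics/w6.png

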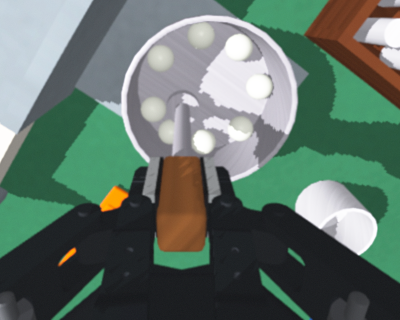

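All eight beads are in the well at mixed positions. Lifting out through the middle and taking the stirrer back to the pot.

Call:
send_rows(rows=[[-1,0.4,0.4,0,0],[-1,0.45,0.45,0,0],[-1,0,0,0,0],[-1,0,0,-0.5,0],[-1,0,0,-0.8,0]])

```text
time: 17.3
ee_pos: [659.6, -70.2, 153.2]
ee_rot: [-0.001, 0.943, 0.333, -0.001]
force: [0.4, -1.0, 0.1]
finger_gap: 19.1
finger_force: 80.8
```

Call:
send_rows(rows=[[-1,0,0,-0.8,0],[-1,0,0,-0.8,0],[-1,0,0,-0.8,0],[-1,0,0,-0.4,0],[-1,0,0,0,0]])

```text
time: 17.8
ee_pos: [661.8, -70.5, 226.1]
ee_rot: [0.001, 0.943, 0.333, 0.002]
force: [1.1, -0.8, -0.9]
finger_gap: 19.0
finger_force: 80.9
```

```bash
python3 - <<'E'
from h import *
to([649,-255,200],.681)
E
```

```text
t 17.8 tcp [661.8 -70.5 226.1] psi 0.679 tilt [ 0.004 -0.   ] F [ 1.1 -0.8 -0.9] gap 19.0 q7 [ 0.24 -0.95]
tool rows units x,y,z [-5.03  5.42  1.05] yaw -0.02
```

Call:
send_rows(rows=[[-1,-0.4,0.43,0,0],[-1,-0.7,0.75,0,0],[-1,-0.7,0.75,0,0],[-1,-0.7,0.75,0,0],[-1,-0.7,0.75,0,0]])

```text
time: 18.3
ee_pos: [651.3, -190.0, 222.0]
ee_rot: [-0.0, 0.943, 0.332, -0.001]
force: [0.3, 0.1, -0.0]
finger_gap: 19.1
finger_force: 80.8
```

Call:
send_rows(rows=[[-1,-0.7,0.75,0,0],[-1,-0.7,0.75,0,0],[-1,-0.43,0.49,0,0],[-1,0,0,0,0],[-1,0,0,0,0]])

```text
time: 18.8
ee_pos: [648.0, -254.4, 222.9]
ee_rot: [-0.001, 0.943, 0.333, -0.0]
force: [-0.3, -0.1, -0.9]
finger_gap: 18.8
finger_force: 80.8
```

```bash
python3 - <<'E'
from h import *
to([649,-255,117],.681)
c=cam('wrist');cv2.imwrite('pics/w7.png',c['img'][100:420,100:500])
E
```

```text
t 18.8 tcp [ 648.  -254.4  222.9] psi 0.679 tilt [-0.001  0.001] F [-0.3 -0.1 -0.9] gap 18.8 q7 [ 0.48 -0.66]
tool rows units x,y,z [0.01 0.04 4.24] yaw -0.02
```

View pics/w7.png

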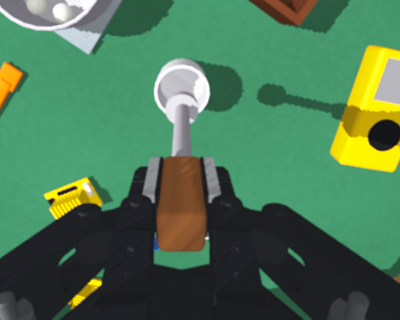

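Foot at crop (181,108) lines up with the pot (182,85), given the height difference. Lowering.

Call:
send_rows(rows=[[-1,0,0,0.5,0],[-1,0,0,0.8,0],[-1,0,0,0.8,0],[-1,0,0,0.8,0],[-1,0,0,0.6,0]])

```text
time: 19.35
ee_pos: [647.8, -253.2, 134.0]
ee_rot: [-0.001, 0.943, 0.334, -0.001]
force: [-0.4, 0.1, -1.9]
finger_gap: 19.1
finger_force: 80.9
```

Call:
send_rows(rows=[[-1,0,0,0.4,0],[-1,0,0,0.2,0],[-1,0,0,0,0],[-1,0,0,0,0]])

```text
time: 19.75
ee_pos: [648.9, -255.2, 122.0]
ee_rot: [0.0, 0.943, 0.333, 0.001]
force: [-0.5, 0.3, -0.5]
finger_gap: 18.5
finger_force: 80.9
```

Call:
send_rows(rows=[[-1,0,0,0.1,0],[-1,0,0,0.08,0],[-1,0,0,0.05,0],[-1,0,0,0,0]])

```text
time: 20.15
ee_pos: [648.2, -255.1, 115.4]
ee_rot: [-0.0, 0.943, 0.333, -0.0]
force: [-0.5, 0.4, -1.5]
finger_gap: 19.0
finger_force: 80.9
```

Call:
send_rows(rows=[[-1,0,0,0,0]])

```text
time: 20.25
ee_pos: [648.3, -255.1, 115.6]
ee_rot: [0.0, 0.943, 0.333, 0.0]
force: [0.8, -0.4, -1.2]
finger_gap: 19.3
finger_force: 80.9
```

Call:
send_rows(rows=[[-1,0,0,0.05,0],[-1,0,0,0,0]])

```text
time: 20.45
ee_pos: [648.5, -255.2, 114.6]
ee_rot: [0.0, 0.943, 0.333, 0.0]
force: [0.6, -0.3, 0.6]
finger_gap: 19.1
finger_force: 81.1
```

Call:
send_rows(rows=[[-1,0,0,0.04,0],[-1,0,0,0,0]])

```text
time: 20.65
ee_pos: [648.8, -255.1, 114.5]
ee_rot: [0.0, 0.943, 0.333, 0.0]
force: [-2.3, 0.3, 6.2]
finger_gap: 19.1
finger_force: 81.9
```

Contact. Releasing and rising.

Call:
send_rows(rows=[[-0.4,0,0,0,0],[-0.2,0,0,0,0],[0.2,0,0,0,0],[0.6,0,0,0,0],[0.6,0,0,0,0]], squeeze=40)

```text
time: 21.15
ee_pos: [648.3, -255.1, 113.1]
ee_rot: [-0.0, 0.943, 0.333, -0.0]
force: [0.2, 1.2, 1.0]
finger_gap: 68.3
finger_force: 0.0
```

Call:
send_rows(rows=[[0.6,0,0,-0.5,0],[0.6,0,0,-1,0],[0.6,0,0,-1,0],[0.6,0,0,-1,0],[0.6,0,0,-1,0]])

```text
time: 21.65
ee_pos: [648.5, -255.1, 228.0]
ee_rot: [0.0, 0.943, 0.333, 0.0]
force: [0.2, -0.7, -0.8]
finger_gap: 68.6
finger_force: 0.0
```

Call:
send_rows(rows=[[0.6,0,0,-1,0],[0.6,0,0,-0.5,0],[0.6,0,0,0,0]])

```text
time: 21.95
ee_pos: [649.4, -255.4, 266.2]
ee_rot: [0.002, 0.943, 0.333, 0.002]
force: [0.6, -0.0, -0.2]
finger_gap: 68.5
finger_force: 0.0
```

```bash
python3 - <<'E'
from h import *
c=cam('top')
m=cv2.inRange(c['img'],(0,0,0),(70,70,70))[140:180,215:260]
ys,xs=np.nonzero(m); p=np.array([[xs.mean()+215,ys.mean()+140]]); print(p,m.sum()/255,plane(c,p,146).round(1))
to(plane(c,p,146)[0][:2],.049)
w=cam('wrist');cv2.imwrite('pics/w8.png',np.hstack([w['img'][:300,:440],cv2.resize(c['img'][130:205,165:255],(360,300),interpolation=cv2.INTER_CUBIC)]))
E
```

```text
[[235.09722222 159.73611111]] 72.0 [[639.9 156.1 146. ]]
t 22.0 tcp [ 648.5 -255.1  264.1] psi 0.679 tilt [ 0.001 -0.001] F [-0.5 -0.5 -1.2] gap 68.6 q7 [ 0.48 -0.66]
tool rows units x,y,z [ 10.06 -13.02] yaw 5.25
```

View pics/w8.png

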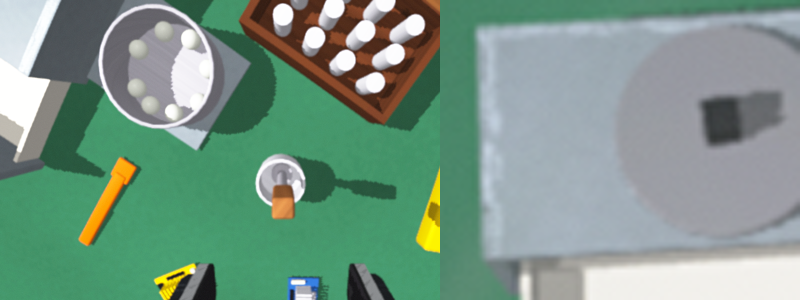

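Stirrer stands in its pot; all beads are in the well. Next the lid.

Call:
send_rows(rows=[[1,0,0,0,0.9],[1,0,0,0,0.9],[1,0,0,0,0.9],[1,0,0,0,0.9],[1,0,0,0,0.9]])

```text
time: 22.55
ee_pos: [647.4, -254.8, 260.9]
ee_rot: [-0.001, 0.998, 0.067, -0.002]
force: [0.5, -0.2, -0.7]
finger_gap: 85.5
finger_force: 0.0
```

Call:
send_rows(rows=[[1,0,0,0,0.75],[1,-0.1,-0.6,0,0],[1,-0.15,-1,0,0],[1,-0.15,-1,0,0],[1,-0.15,-1,0,0]])

```text
time: 23.05
ee_pos: [629.1, -163.4, 261.9]
ee_rot: [-0.001, 1.0, 0.026, -0.001]
force: [-0.1, 0.4, -0.3]
finger_gap: 85.6
finger_force: 0.0
```

Call:
send_rows(rows=[[1,-0.13,-1,0,0],[1,-0.13,-1,0,0],[1,-0.13,-1,0,0],[1,-0.13,-1,0,0],[1,-0.13,-1,0,0]])

```text
time: 23.55
ee_pos: [606.5, -39.5, 262.1]
ee_rot: [-0.0, 1.0, 0.026, -0.001]
force: [-0.3, 0.7, 0.7]
finger_gap: 85.5
finger_force: 0.0
```

Call:
send_rows(rows=[[1,-0.13,-1,0,0],[1,-0.13,-1,0,0],[1,-0.13,-1,0,0],[1,-0.13,-1,0,0],[1,-0.13,-1,0,0]])

```text
time: 24.05
ee_pos: [583.9, 84.3, 262.2]
ee_rot: [0.0, 1.0, 0.026, -0.001]
force: [-0.3, 0.3, 0.4]
finger_gap: 85.6
finger_force: 0.0
```

Call:
send_rows(rows=[[1,-0.13,-1,0,0],[1,-0.13,-1,0,0],[1,-0.13,-1,0,0],[1,0,0,0,0],[1,0,0,0,0]])

```text
time: 24.55
ee_pos: [571.0, 157.5, 262.4]
ee_rot: [0.0, 1.0, 0.026, -0.001]
force: [0.6, -0.2, -0.1]
finger_gap: 85.2
finger_force: 0.0
```

```bash
cat >> h.py <<'E'
def knob(z=146,g=(640,156)):
    c=cam('wrist'); q=proj(c,[[*g,z]])[0]; m=cv2.inRange(c['img'],(0,0,0),(62,62,62))
    for k in cv2.findContours(m,cv2.RETR_EXTERNAL,cv2.CHAIN_APPROX_NONE)[0]:
        k=k.reshape(-1,2)
        if len(k)>30 and np.hypot(*(k.mean(0)-q))<70:
            r=cv2.minAreaRect(plane(c,k,z)[:,:2].astype(np.float32)); print(q.round(),k.mean(0).round(),np.round(r[0],1),np.round(r[1],1),round(np.radians(r[2]),3))
    return c
E
python3 - <<'E'
from h import *
s,p=st(); c=knob(); q=proj(c,[[640,156,146]])[0].astype(int)
g=cv2.cvtColor(c['img'],cv2.COLOR_BGR2GRAY); print(q); print(g[q[1]-35:q[1]+40:5,q[0]-40:q[0]+45:5])
E
```

```text
t 24.55 tcp [571.  157.5 262.4] psi 0.052 tilt [-0.002 -0.001] F [ 0.6 -0.2 -0.1] gap 85.2 q7 [-0.13 -1.93]
[288. 127.] [284. 121.] [644.4 159.7] [21.4 21.3] 0.142
[288 126]
[[156 155 156 156 157 157 156 156 156 156 155 156 154 154 154 153 153]
 [157 156 156 156 156 156 157 157 157 155 143 117  96  91 100 102 153]
 [158 158 156 156 156 156 156 155 122  98  90  90  90  91  90 136 152]
 [157 156 157 156 155 155 155  91  87  86  90  90  90  89  89 135 153]
 [157 156 156 154 155  29  32  31  29  29  89  90  90  88  89 151 154]
 [157 157 157 156 155  30  29  30  30  30  86  89  90  89  89  90 153]
 [159 157 158 157 156  29  30  29  29  28  87  91  89  98 140 153 152]
 [159 159 158 156 157  27  28  27  28  28  84  89 147 153 152 151 151]
 [159 157 158 157 156  26  30  28  27  26 120 153 153 153 151 151 152]
 [159 157 157 157 156 141 136 148 149 156 153 153 151 152 151 150 151]
 [158 157 157 156 156 154 155 153 154 153 152 154 153 153 151 152 151]
 [159 157 157 156 155 154 154 154 152 152 152 153 153 152 151 150 150]
 [159 160 156 158 155 155 154 153 152 153 152 151 152 152 151 152 150]
 [158 159 157 157 156 154 156 154 154 152 152 151 152 152 149 150 150]
 [158 157 156 157 155 155 154 154 152 153 152 151 151 151 150 150 149]]
```

Call:
send_rows(rows=[[1,0,0,0,-0.75],[1,0.9,0.1,0,0],[1,0.96,0.1,0,0],[1,1,0.15,0,0],[1,0,0,0.5,0]])

```text
time: 25.1
ee_pos: [647.7, 155.7, 251.2]
ee_rot: [0.0, 0.998, 0.068, 0.002]
force: [0.9, -0.7, 0.4]
finger_gap: 85.3
finger_force: 0.0
```

Call:
send_rows(rows=[[1,0,0,1,0],[1,0,0,1,0],[1,0,0,1,0],[1,0,0,0.8,0],[1,0,0,0.6,0]])

```text
time: 25.6
ee_pos: [642.8, 156.4, 138.4]
ee_rot: [0.001, 0.998, 0.069, -0.002]
force: [-1.0, -0.5, 0.5]
finger_gap: 85.2
finger_force: 0.0
```

Call:
send_rows(rows=[[1,0,0,0.4,0],[1,0,0,0.3,0],[1,0,0,0,0],[1,0,0,0,0]])

```text
time: 26.0
ee_pos: [644.6, 158.0, 123.9]
ee_rot: [-0.0, 0.998, 0.069, 0.001]
force: [0.4, -0.9, 0.2]
finger_gap: 85.1
finger_force: 0.0
```

```bash
python3 - <<'E'
from h import *
to([643,159,121],.142)
E
```

```text
t 26.0 tcp [644.6 158.  123.9] psi 0.139 tilt [0.001 0.   ] F [ 0.4 -0.9  0.2] gap 85.1 q7 [-0.13 -1.85]
tool rows units x,y,z [-0.06 -0.05  0.12] yaw -0.03
```

Call:
send_rows(rows=[[0.2,0,0,0.08,0],[-0.3,0,0,0,0],[-1,0,0,0,0],[-1,0,0,0,0],[-1,0,0,0,0]], squeeze=60)

```text
time: 26.5
ee_pos: [644.6, 158.1, 121.9]
ee_rot: [-0.0, 0.998, 0.069, 0.001]
force: [0.7, 0.4, -1.5]
finger_gap: 20.7
finger_force: 59.0
```

Call:
send_rows(rows=[[-1,0,0,0,0],[-1,0,0,-0.2,0],[-1,0,0,-0.4,0],[-1,0,0,-0.4,0],[-1,0,0,-0.4,0]])

```text
time: 27.0
ee_pos: [644.3, 157.9, 157.3]
ee_rot: [-0.0, 0.998, 0.069, 0.0]
force: [-0.3, 0.0, -1.7]
finger_gap: 20.9
finger_force: 59.1
```

Call:
send_rows(rows=[[-1,0,0,-0.4,0],[-1,0,0,-0.2,0],[-1,0,0,0,0],[-1,0,0,0,0]])

```text
time: 27.4
ee_pos: [644.0, 157.8, 171.1]
ee_rot: [0.0, 0.998, 0.069, -0.0]
force: [0.7, -0.8, -1.3]
finger_gap: 20.8
finger_force: 59.1
```

```bash
python3 - <<'E'
from h import *
to([663,-72],.142)
E
```

```text
t 27.4 tcp [644.  157.8 171.1] psi 0.139 tilt [-0. -0.] F [ 0.7 -0.8 -1.3] gap 20.8 q7 [-0.13 -1.84]
tool rows units x,y,z [-0.52  9.21] yaw -0.03
```

Call:
send_rows(rows=[[-1,-0.03,0.5,0,0],[-1,-0.05,0.9,0,0],[-1,-0.05,0.9,0,0],[-1,-0.05,0.9,0,0],[-1,-0.05,0.9,0,0]])

```text
time: 27.9
ee_pos: [652.3, 53.3, 170.6]
ee_rot: [0.0, 0.998, 0.069, -0.001]
force: [-0.1, 0.1, -1.9]
finger_gap: 21.0
finger_force: 59.1
```

Call:
send_rows(rows=[[-1,-0.05,0.9,0,0],[-1,-0.05,0.9,0,0],[-1,-0.05,0.9,0,0],[-1,-0.05,0.9,0,0],[-1,-0.05,0.9,0,0]])

```text
time: 28.4
ee_pos: [661.5, -58.9, 170.6]
ee_rot: [0.0, 0.998, 0.069, -0.001]
force: [0.6, -0.3, -1.1]
finger_gap: 20.8
finger_force: 59.1
```

Call:
send_rows(rows=[[-1,-0.05,0.6,0,0],[-1,0,0,0,0],[-1,0,0,0,0],[-1,0,0,0,0]])

```text
time: 28.8
ee_pos: [662.8, -69.7, 171.2]
ee_rot: [-0.001, 0.998, 0.07, -0.0]
force: [0.6, -0.3, -1.0]
finger_gap: 20.7
finger_force: 59.1
```

```bash
python3 - <<'E'
from h import *
to([662.5,-72,82])
c=cam('wrist');b=c['img'].copy()
t=np.linspace(0,6.28,90)
s=observe()['ee_pos']
for cx,r,z,col in[((662.5,-72),62,68,(0,0,255)),(s[:2],68,s[2]-22+16,(0,255,255))]:
    p=proj(c,np.c_[cx[0]+r*np.cos(t),cx[1]+r*np.sin(t),0*t+z]); cv2.polylines(b,[p.round().astype(int).reshape(-1,1,2)],True,col,1)
cv2.imwrite('pics/w9.png',b)
E
```

```text
t 28.8 tcp [662.8 -69.7 171.2] psi 0.141 tilt [-0.     0.001] F [ 0.6 -0.3 -1. ] gap 20.7 q7 [ 0.19 -1.47]
tool rows units x,y,z [-0.02  0.09  3.57] yaw None
```

View pics/w9.png

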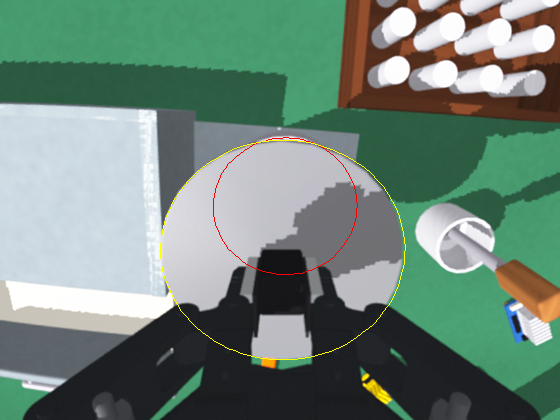

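Lid matches its predicted outline at the TCP; the rim peeks out ~2 px above the estimate at (285,136), so I aim at (664,-71.5). Lowering.

Call:
send_rows(rows=[[-1,0.05,0.07,0.5,0],[-1,0,0,0.7,0],[-1,0,0,0.7,0],[-1,0,0,0.6,0],[-1,0,0,0.3,0]])

```text
time: 29.35
ee_pos: [663.2, -72.7, 98.9]
ee_rot: [-0.0, 0.998, 0.07, -0.002]
force: [-0.5, -0.3, -1.9]
finger_gap: 20.4
finger_force: 59.1
```

Call:
send_rows(rows=[[-1,0,0,0.2,0],[-1,0,0,0.1,0],[-1,0,0,0,0],[-1,0,0,0,0]])

```text
time: 29.75
ee_pos: [664.8, -73.3, 94.5]
ee_rot: [0.0, 0.998, 0.069, 0.001]
force: [-0.4, 0.1, -1.0]
finger_gap: 20.6
finger_force: 59.1
```

Call:
send_rows(rows=[[-1,0,0,0.15,0],[-1,0,0,0.1,0],[-1,0,0,0,0],[-1,0,0,0,0]])

```text
time: 30.15
ee_pos: [664.3, -73.3, 87.4]
ee_rot: [0.0, 0.998, 0.069, -0.0]
force: [0.2, -0.8, -2.0]
finger_gap: 20.8
finger_force: 59.1
```

Call:
send_rows(rows=[[-1,0,-0.03,0.1,0],[-1,0,0,0.06,0],[-1,0,0,0,0]])

```text
time: 30.45
ee_pos: [664.0, -72.5, 83.1]
ee_rot: [-0.0, 0.998, 0.069, -0.0]
force: [-0.0, 0.0, -1.8]
finger_gap: 20.8
finger_force: 59.1
```

Call:
send_rows(rows=[[-1,0,0,0.05,0],[-1,0,0,0,0],[-1,0,0,0,0]])

```text
time: 30.75
ee_pos: [664.2, -72.6, 82.2]
ee_rot: [0.0, 0.998, 0.069, -0.0]
force: [0.1, -0.3, -2.2]
finger_gap: 21.1
finger_force: 59.1
```

Call:
send_rows(rows=[[-1,0,0,0.04,0],[-1,0,0,0,0]])

```text
time: 30.95
ee_pos: [664.4, -72.5, 81.7]
ee_rot: [0.0, 0.998, 0.069, 0.0]
force: [-0.7, 0.3, 1.5]
finger_gap: 21.0
finger_force: 59.4
```

Call:
send_rows(rows=[[-1,0,0,0.04,0],[-1,0,0,0,0]])

```text
time: 31.15
ee_pos: [664.4, -72.6, 81.7]
ee_rot: [0.0, 0.998, 0.069, 0.0]
force: [-3.1, -0.7, 8.4]
finger_gap: 20.8
finger_force: 60.4
```

Seated (contact at the expected height). Releasing, rising, going to view the boards.

Call:
send_rows(rows=[[-0.4,0,0,0,0],[-0.2,0,0,0,0],[0.2,0,0,0,0],[0.6,0,0,0,0],[0.6,0,0,0,0]], squeeze=40)

```text
time: 31.65
ee_pos: [664.2, -72.5, 80.1]
ee_rot: [-0.0, 0.998, 0.069, -0.0]
force: [0.2, 0.5, -0.0]
finger_gap: 68.7
finger_force: 0.0
```

Call:
send_rows(rows=[[0.6,0,0,-0.4,0],[0.6,0,0,-1,0],[0.6,0,0,-1,0],[0.6,0,0,-1,0],[0.6,0,0,-1,0]])

```text
time: 32.15
ee_pos: [664.3, -72.5, 192.1]
ee_rot: [0.0, 0.998, 0.069, 0.0]
force: [-0.4, -0.2, 0.6]
finger_gap: 68.3
finger_force: 0.0
```

Call:
send_rows(rows=[[0.6,0,0,-1,0],[0.6,0,0,-1,0],[0.6,0,0,-1,0],[1,-0.84,0.95,0,0],[1,-0.84,0.95,0,0]])

```text
time: 32.65
ee_pos: [629.6, -124.8, 267.2]
ee_rot: [0.0, 0.997, 0.071, 0.001]
force: [-0.6, 0.0, -0.7]
finger_gap: 85.3
finger_force: 0.0
```

Call:
send_rows(rows=[[1,-0.84,0.95,0,0],[1,-0.84,0.95,0,0],[1,-0.84,0.95,0,0],[1,-0.84,0.95,0,0],[1,-0.84,0.95,0,0]])

```text
time: 33.15
ee_pos: [540.9, -258.5, 266.3]
ee_rot: [0.0, 0.998, 0.069, 0.0]
force: [0.5, -0.6, -0.3]
finger_gap: 85.1
finger_force: 0.0
```

Call:
send_rows(rows=[[1,-0.84,0.95,0,0],[1,-0.84,0.95,0,0],[1,-0.84,0.95,0,0],[1,-0.84,0.95,0,0],[1,-0.84,0.95,0,0]])

```text
time: 33.65
ee_pos: [453.4, -390.6, 266.3]
ee_rot: [0.0, 0.998, 0.069, 0.0]
force: [1.1, -0.6, -0.4]
finger_gap: 85.7
finger_force: 0.0
```

Call:
send_rows(rows=[[1,0,0,0,0],[1,0,0,0,0]])

```text
time: 33.85
ee_pos: [453.8, -390.1, 266.0]
ee_rot: [0.0, 0.998, 0.069, 0.0]
force: [0.2, 1.3, -0.3]
finger_gap: 85.5
finger_force: 0.0
```

```bash
python3 - <<'E'
from h import *
s,p=st()
c=cam('wrist')
for b in boards(c): print(b)
# lid check in top view: lid ellipse vs plan
c=cam('top'); 
for n,g,z in(('lid knob',(664,-72),106),):
    q=proj(c,[[*g,z]])[0].astype(int); m=cv2.inRange(c['img'],(0,0,0),(70,70,70))[q[1]-12:q[1]+12,q[0]-12:q[0]+12]
    ys,xs=np.nonzero(m); 
    if len(ys): print(n,len(ys),plane(c,[[xs.mean()+q[0]-12,ys.mean()+q[1]-12]],z).round(1))
E
```

```text
t 33.85 tcp [ 453.8 -390.1  266. ] psi 0.137 tilt [ 0.001 -0.   ] F [ 0.2  1.3 -0.3] gap 85.5 q7 [ 0.73 -0.81]
(array([252., 199.]), array([ 412.7, -352.1]), array([46., 70.]), -0.57)
(array([306., 106.]), array([ 543.7, -409.2]), array([69., 46.]), 0.669)
lid knob 79 [[660. -73. 106.]]
```

One board was knocked to (544,-409). Going for it.

Call:
send_rows(rows=[[1,0,0,0,-0.9],[1,0,0,0,-0.9],[1,0,0,0,-0.9],[1,0,0,0,-0.9],[1,0,0,0,-0.83]])

```text
time: 34.45
ee_pos: [455.3, -388.0, 265.5]
ee_rot: [-0.0, 0.943, 0.332, 0.0]
force: [0.2, -0.2, -0.6]
finger_gap: 85.3
finger_force: 0.0
```

Call:
send_rows(rows=[[1,0.5,0.7,0,0],[1,0.6,0.7,0,0],[1,0.6,0.7,0,0],[1,0,0,0.6,0],[1,0,0,1,0]])

```text
time: 34.95
ee_pos: [522.2, -403.2, 226.0]
ee_rot: [0.001, 0.944, 0.33, 0.001]
force: [-0.0, -0.1, 0.2]
finger_gap: 85.3
finger_force: 0.0
```

Call:
send_rows(rows=[[1,0,0,1,0],[1,0,0,1,0],[1,0,0,1,0],[1,0,0,0,0]])

```text
time: 35.35
ee_pos: [517.8, -401.5, 146.0]
ee_rot: [-0.004, 0.944, 0.33, -0.002]
force: [0.3, 0.3, -1.1]
finger_gap: 85.5
finger_force: 0.0
```

```bash
python3 - <<'E'
from h import *
c=cam('wrist')
for b in boards(c): print(b)
to([543.7,-409.2,11],.669)
E
```

```text
(array([188., 240.]), array([ 413.1, -351.7]), array([46., 70.]), -0.568)
(array([307., 181.]), array([ 544. , -409.4]), array([69., 46.]), 0.675)
t 35.4 tcp [ 519.1 -402.5  148.5] psi 0.672 tilt [-0.003  0.003] F [-0.5 -0.7  0.9] gap 85.7 q7 [ 0.73 -0.38]
tool rows units x,y,z [0.6  0.82 5.5 ] yaw 0.02
```

Call:
send_rows(rows=[[1,0.3,0.4,0,0],[1,0.3,0.42,0,0],[1,0,0,0.6,0],[1,0,0,0.8,0],[1,0,0,0.8,0]])

```text
time: 35.9
ee_pos: [544.3, -410.9, 95.0]
ee_rot: [0.0, 0.944, 0.329, 0.0]
force: [-0.7, 0.2, 0.4]
finger_gap: 85.4
finger_force: 0.0
```

Call:
send_rows(rows=[[1,0,0,0.8,0],[1,0,0,0.8,0],[1,0,0,0.8,0],[1,0,0,0.4,0],[1,0,0,0,0]])

```text
time: 36.4
ee_pos: [543.2, -410.2, 23.7]
ee_rot: [-0.001, 0.944, 0.329, -0.001]
force: [-0.0, 0.4, -0.8]
finger_gap: 85.4
finger_force: 0.0
```

```bash
python3 - <<'E'
from h import *
to([543.8,-409.2,11],.672)
E
```

```text
t 36.4 tcp [ 543.2 -410.2   23.7] psi 0.671 tilt [-0.003  0.002] F [-0.   0.4 -0.8] gap 85.4 q7 [ 0.7  -0.42]
tool rows units x,y,z [ 0.04 -0.02  0.51] yaw -0.01
```

Call:
send_rows(rows=[[0.4,0,0,0.4,0],[-0.1,0,0,0.05,0],[-0.3,0,0,0,0],[-1,0,0,0,0],[-1,0,0,0,0]], squeeze=50)

```text
time: 36.9
ee_pos: [545.1, -411.6, 15.1]
ee_rot: [0.001, 0.944, 0.329, 0.001]
force: [0.1, -0.2, -0.3]
finger_gap: 20.6
finger_force: 49.1
```

Call:
send_rows(rows=[[-1,0,0,0,0],[-1,0,0,0,0],[-1,0,0,0,0]])

```text
time: 37.2
ee_pos: [545.0, -411.5, 14.8]
ee_rot: [0.001, 0.944, 0.329, 0.0]
force: [0.5, 0.0, 5.1]
finger_gap: 20.8
finger_force: 50.0
```

Gripped. Lifting, turning square with the box, and carrying to the drawer.

Call:
send_rows(rows=[[-1,0,0,-0.3,0],[-1,0,0,-0.7,0],[-1,0,0,-1,0],[-1,0,0,-1,0],[-1,0,0,-1,0]])

```text
time: 37.7
ee_pos: [544.4, -411.0, 115.9]
ee_rot: [0.0, 0.944, 0.329, 0.0]
force: [-0.7, -1.2, -0.8]
finger_gap: 20.7
finger_force: 49.2
```

Call:
send_rows(rows=[[-1,0,0,-1,0],[-1,0,0,-1,0],[-1,0,0,-1,0.5],[-1,0,0,-0.4,0.8],[-1,0,0,0,0.8]])

```text
time: 38.2
ee_pos: [545.4, -411.7, 202.8]
ee_rot: [0.002, 0.979, 0.206, 0.002]
force: [-0.1, -0.1, -1.0]
finger_gap: 20.8
finger_force: 49.2
```

Call:
send_rows(rows=[[-1,0,0,0,0.8],[-1,0,0,0,0.8],[-1,0,0,0,0.8],[-1,0,0,0,0.7],[-1,0,0,0,0]])

```text
time: 38.7
ee_pos: [544.4, -410.8, 200.0]
ee_rot: [0.0, 1.0, 0.023, 0.0]
force: [-0.4, 1.2, -1.5]
finger_gap: 21.1
finger_force: 49.2
```

```bash
python3 - <<'E'
from h import *
to([514,109],.049)
E
```

```text
t 38.7 tcp [ 544.4 -410.8  200. ] psi 0.046 tilt [ 0. -0.] F [-0.4  1.2 -1.5] gap 21.1 q7 [ 0.62 -0.94]
tool rows units x,y,z [ -0.25 -20.83] yaw -0.02
```

Call:
send_rows(rows=[[-1,0,-0.6,0,0],[-1,0,-1,0,0],[-1,0,-1,0,0],[-1,0,-1,0,0],[-1,0,-1,0,0]])

```text
time: 39.2
ee_pos: [538.9, -293.8, 199.4]
ee_rot: [-0.0, 1.0, 0.025, 0.0]
force: [0.4, 0.8, -1.2]
finger_gap: 20.7
finger_force: 49.2
```

Call:
send_rows(rows=[[-1,0,-1,0,0],[-1,0,-1,0,0],[-1,0,-1,0,0],[-1,0,-1,0,0],[-1,0,-1,0,0]])

```text
time: 39.7
ee_pos: [532.8, -169.1, 199.5]
ee_rot: [-0.0, 1.0, 0.025, 0.0]
force: [0.9, 1.0, -1.6]
finger_gap: 20.8
finger_force: 49.2
```

Call:
send_rows(rows=[[-1,0,-1,0,0],[-1,0,-1,0,0],[-1,0,-1,0,0],[-1,0,-1,0,0],[-1,0,-1,0,0]])

```text
time: 40.2
ee_pos: [526.7, -44.4, 199.4]
ee_rot: [-0.0, 1.0, 0.025, 0.0]
force: [0.6, 0.1, 0.1]
finger_gap: 20.6
finger_force: 49.2
```

Call:
send_rows(rows=[[-1,0,-1,0,0],[-1,0,-1,0,0],[-1,-0.1,-1,0,0],[-1,-0.1,-1,0,0],[-1,-0.05,-0.8,0,0]])

```text
time: 40.7
ee_pos: [514.5, 75.6, 199.4]
ee_rot: [-0.0, 1.0, 0.025, 0.0]
force: [0.2, 0.3, -0.5]
finger_gap: 20.8
finger_force: 49.2
```

Call:
send_rows(rows=[[-1,0,-0.43,0,0],[-1,0,0,0,0],[-1,0,0,0,0]])

```text
time: 41.0
ee_pos: [515.2, 83.1, 199.1]
ee_rot: [0.0, 1.0, 0.023, 0.0]
force: [0.6, -0.4, -1.5]
finger_gap: 21.0
finger_force: 49.2
```

```bash
python3 - <<'E'
from h import *
s,p=st()
# drawer interior (white floor) bounds in scene and wrist views
for n in ('wrist','top','scene'):
    c=cam(n); h=cv2.cvtColor(c['img'],cv2.COLOR_BGR2HSV); m=cv2.inRange(h,(0,0,140),(40,45,255))
    q=proj(c,[[514,160,12]])[0]
    for k in cv2.findContours(m,cv2.RETR_EXTERNAL,cv2.CHAIN_APPROX_NONE)[0]:
        if cv2.contourArea(k)>800:
            r=cv2.minAreaRect(plane(c,k.reshape(-1,2),12)[:,:2].astype(np.float32)); print(n,q.round(),k.reshape(-1,2).mean(0).round(),np.round(cv2.boxPoints(r)).tolist())
c=cam('wrist')
# profile along box x through y=200 and y=120 at z=12 grid: gray levels
g=cv2.cvtColor(c['img'],cv2.COLOR_BGR2GRAY)
for y in (60,180):
    for z in (12,88):
        row=[]
        for x in range(410,600,6):
            u=proj(c,[[x,y,z]])[0].round().astype(int); row.append(int(g[u[1],u[0]]) if 0<=u[0]<560 and 0<=u[1]<420 else -1)
        print(y,z,row)
E
```

```text
t 41.0 tcp [515.2  83.1 199.1] psi 0.047 tilt [ 0.    -0.001] F [ 0.6 -0.4 -1.5] gap 21.0 q7 [-0.03 -1.83]
wrist [213. 185.] [230. 186.] [[426.0, 279.0], [443.0, 18.0], [577.0, 26.0], [560.0, 287.0]]
top [236. 221.] [218. 220.] [[453.0, 288.0], [466.0, 100.0], [597.0, 109.0], [584.0, 297.0]]
top [236. 221.] [317.  32.] [[956.0, 688.0], [957.0, -724.0], [1152.0, -724.0], [1151.0, 688.0]]
scene [307. 199.] [469. 361.] [[961.0, 166.0], [1029.0, 35.0], [1086.0, 64.0], [1017.0, 195.0]]
scene [307. 199.] [520. 349.] [[922.0, 407.0], [1119.0, 39.0], [1260.0, 114.0], [1062.0, 482.0]]
scene [307. 199.] [300. 195.] [[422.0, 311.0], [441.0, 25.0], [563.0, 33.0], [543.0, 320.0]]
scene [307. 199.] [43. 33.] [[-1348.0, -108.0], [-728.0, -276.0], [-625.0, 107.0], [-1245.0, 275.0]]
60 12 [157, 126, 159, 130, 147, 159, 124, 126, 122, 122, 57, 57, 56, 56, 53, 243, 241, 242, 241, 242, 242, 242, 242, 242, 242, 242, 242, 243, 168, 169, 172, 172]
60 88 [133, 243, 129, 242, 121, 157, 103, 156, 70, 157, 107, 157, 111, 58, 56, 57, 55, 56, 54, 242, 242, 242, 242, 242, 242, 242, 242, 242, 242, 170, 170, 171]
180 12 [77, 76, 77, 77, 78, 77, 80, 158, 158, 159, 157, 208, 246, 246, 245, 245, 245, 246, 246, 245, 245, 245, 245, 245, 245, 245, 188, 174, 171, 171, 171, 173]
180 88 [75, 210, 105, 101, 99, 182, 172, 76, 74, 77, 76, 76, 158, 157, 157, 158, 248, 248, 247, 247, 247, 247, 247, 246, 246, 246, 246, 208, 173, 174, 176, 173]
```

Call:
send_rows(rows=[[-1,0,-0.5,0,0],[-1,-0.05,-0.53,0,0],[-1,0,0,0.5,0],[-1,0,0,1,0],[-1,0,0,1,0]])

```text
time: 41.7
ee_pos: [512.7, 109.9, 135.3]
ee_rot: [0.0, 1.0, 0.024, 0.0]
force: [-0.0, 0.3, -1.4]
finger_gap: 21.0
finger_force: 49.2
```

Call:
send_rows(rows=[[-1,0,0,1,0],[-1,0,0,1,0],[-1,0,0,0.8,0],[-1,0,0,0.6,0],[-1,0,0,0.4,0]])

```text
time: 42.2
ee_pos: [511.6, 109.5, 39.4]
ee_rot: [0.0, 1.0, 0.024, -0.001]
force: [0.5, 0.1, -0.9]
finger_gap: 20.9
finger_force: 49.2
```

Call:
send_rows(rows=[[-1,0,0,0.1,0],[-1,0,0,0,0],[-1,0,0,0,0]])

```text
time: 42.5
ee_pos: [513.4, 109.7, 39.6]
ee_rot: [-0.0, 1.0, 0.023, 0.001]
force: [0.9, 0.2, -0.5]
finger_gap: 21.0
finger_force: 49.2
```

Call:
send_rows(rows=[[-1,0,0,0.2,0],[-1,0,0,0.2,0],[-1,0,0,0,0]])

```text
time: 42.8
ee_pos: [512.4, 109.3, 28.5]
ee_rot: [0.0, 1.0, 0.023, -0.0]
force: [-0.7, 0.3, -0.5]
finger_gap: 21.1
finger_force: 49.2
```

Call:
send_rows(rows=[[-1,0,0,0.06,0],[-1,0,0,0,0]])

```text
time: 43.0
ee_pos: [512.8, 109.4, 27.4]
ee_rot: [0.0, 1.0, 0.023, -0.0]
force: [0.3, 0.1, -0.5]
finger_gap: 21.0
finger_force: 49.2
```

Call:
send_rows(rows=[[-1,0,0,0.04,0],[-1,0,0,0,0]])

```text
time: 43.2
ee_pos: [513.1, 109.5, 26.8]
ee_rot: [-0.0, 1.0, 0.023, 0.0]
force: [-0.3, 1.0, 1.1]
finger_gap: 20.6
finger_force: 49.5
```

Contact with the drawer floor; releasing and going for the second board.

Call:
send_rows(rows=[[-0.4,0,0,0,0],[-0.2,0,0,0,0],[0.1,0,0,0,0],[0.1,0,0,0,0],[0.1,0,0,-0.3,0]], squeeze=40)

```text
time: 43.7
ee_pos: [512.1, 109.3, 33.5]
ee_rot: [0.0, 1.0, 0.023, -0.001]
force: [0.2, -0.8, 0.9]
finger_gap: 47.1
finger_force: 0.0
```

Call:
send_rows(rows=[[0.1,0,0,-1,0],[0.1,0,0,-1,0],[0.1,0,0,-1,0],[0.1,0,0,-1,0],[0.1,0,0,-1,0]])

```text
time: 44.2
ee_pos: [512.7, 109.5, 160.6]
ee_rot: [-0.0, 1.0, 0.023, 0.0]
force: [0.3, 0.5, -0.1]
finger_gap: 47.0
finger_force: 0.0
```

Call:
send_rows(rows=[[1,0,0,-1,0],[1,0,0,-1,0],[1,-0.37,0.98,-0.5,0],[1,-0.37,0.98,0,0],[1,-0.37,0.98,0,0]])

```text
time: 44.7
ee_pos: [488.3, 34.1, 222.7]
ee_rot: [0.0, 1.0, 0.024, 0.001]
force: [0.5, 0.1, -0.4]
finger_gap: 85.5
finger_force: 0.0
```

Call:
send_rows(rows=[[1,-0.37,0.98,0,0],[1,-0.37,0.98,0,0],[1,-0.37,0.98,0,0],[1,-0.37,0.98,0,0],[1,-0.37,0.98,0,0]])

```text
time: 45.2
ee_pos: [447.5, -90.6, 222.1]
ee_rot: [0.0, 1.0, 0.023, 0.0]
force: [0.5, 0.0, 1.0]
finger_gap: 85.4
finger_force: 0.0
```

Call:
send_rows(rows=[[1,-0.37,0.98,0,0],[1,-0.37,0.98,0,0],[1,-0.37,0.98,0,0],[1,-0.37,0.98,0,0],[1,-0.37,0.98,0,0]])

```text
time: 45.7
ee_pos: [407.0, -215.1, 222.1]
ee_rot: [0.0, 1.0, 0.023, 0.0]
force: [-0.8, 1.1, -0.2]
finger_gap: 85.4
finger_force: 0.0
```

Call:
send_rows(rows=[[1,-0.37,0.98,0,0],[1,-0.37,0.98,0,0],[1,-0.37,0.98,0,0],[1,0,0,0,0.8],[1,0,0,0,0.8]])

```text
time: 46.2
ee_pos: [382.6, -289.8, 222.0]
ee_rot: [0.0, 0.997, -0.076, 0.0]
force: [-0.6, -0.2, -0.5]
finger_gap: 85.2
finger_force: 0.0
```

Call:
send_rows(rows=[[1,0,0,0,0.9],[1,0,0,0,0.9],[1,0,0,0,0.9],[1,0,0,0,0.8],[1,0,0,0,0]])

```text
time: 46.7
ee_pos: [383.1, -288.8, 222.0]
ee_rot: [-0.0, 0.96, -0.279, 0.0]
force: [0.6, 0.3, 0.3]
finger_gap: 85.6
finger_force: 0.0
```

```bash
python3 - <<'E'
from h import *
s,p=st()
for n in('wrist','top'):
    c=cam(n)
    for b in boards(c): print(n,b)
to([413,-351.9,14],-.569)
E
```

```text
t 46.7 tcp [ 383.1 -288.8  222. ] psi -0.566 tilt [ 0. -0.] F [0.6 0.3 0.3] gap 85.6 q7 [ 0.47 -1.53]
wrist (array([  4., 268.]), array([485.3, 113.9]), array([25., 52.]), -0.901)
wrist (array([313., 129.]), array([ 412.3, -351.5]), array([46., 69.]), -0.559)
t 46.8 tcp [ 383.2 -288.8  221.9] psi -0.563 tilt [ 0. -0.] F [-0.4 -0.6 -0.3] gap 85.5 q7 [ 0.47 -1.53]
tool rows units x,y,z [2.36 1.5  8.31] yaw 0.05
```

Call:
send_rows(rows=[[1,0.8,0.5,0,0.05],[1,0.8,0.5,0,0],[1,0.76,0.5,0,0],[1,0,0,0.6,0],[1,0,0,1,0]])

```text
time: 47.3
ee_pos: [413.7, -353.8, 182.4]
ee_rot: [0.001, 0.96, -0.281, 0.002]
force: [1.0, -0.1, 0.7]
finger_gap: 85.0
finger_force: 0.0
```

Call:
send_rows(rows=[[1,0,0,1,0],[1,0,0,1,0],[1,0,0,1,0],[1,0,0,1,0],[1,0,0,0.8,0]])

```text
time: 47.8
ee_pos: [412.3, -352.0, 60.2]
ee_rot: [-0.0, 0.96, -0.281, -0.0]
force: [-1.3, 0.7, 0.6]
finger_gap: 85.6
finger_force: 0.0
```

Call:
send_rows(rows=[[1,0,0,0.8,0],[1,0,0,0.4,0],[1,0,0,0,0],[1,0,0,0,0]])

```text
time: 48.2
ee_pos: [412.9, -352.7, 32.0]
ee_rot: [0.0, 0.959, -0.282, 0.0]
force: [0.6, 0.2, 0.8]
finger_gap: 85.6
finger_force: 0.0
```

```bash
python3 - <<'E'
from h import *
to([412.7,-351.7,14],-.568)
E
```

```text
t 48.2 tcp [ 412.9 -352.7   32. ] psi -0.571 tilt [ 0.001 -0.   ] F [0.6 0.2 0.8] gap 85.6 q7 [ 0.56 -1.4 ]
tool rows units x,y,z [-0.03 -0.03  0.72] yaw -0.03
```

Call:
send_rows(rows=[[0.4,0,0,0.4,0],[-0.1,0,0,0.3,0],[-0.3,0,0,0,0],[-1,0,0,0,0],[-1,0,0,0,0]], squeeze=50)

```text
time: 48.7
ee_pos: [412.9, -352.7, 14.4]
ee_rot: [0.0, 0.959, -0.282, 0.0]
force: [-0.1, -1.1, -0.7]
finger_gap: 20.4
finger_force: 48.9
```

Call:
send_rows(rows=[[-1,0,0,0,0],[-1,0,0,0,0],[-1,0,0,0,0]])

```text
time: 49.0
ee_pos: [412.7, -352.4, 14.2]
ee_rot: [0.0, 0.959, -0.282, 0.0]
force: [0.9, 0.5, 1.4]
finger_gap: 20.8
finger_force: 49.1
```

Call:
send_rows(rows=[[-1,0,0,-0.3,0],[-1,0,0,-0.7,0],[-1,0,0,-1,0],[-1,0,0,-1,0],[-1,0,0,-1,0]])

```text
time: 49.5
ee_pos: [412.4, -352.1, 115.3]
ee_rot: [-0.0, 0.959, -0.282, -0.0]
force: [0.5, -0.6, -1.1]
finger_gap: 20.9
finger_force: 48.9
```

Call:
send_rows(rows=[[-1,0,0,-1,0],[-1,0,0,-1,0],[-1,0,0,-1,-0.5],[-1,0,0,-0.4,-0.8],[-1,0,0,0,-0.8]])

```text
time: 50.0
ee_pos: [413.4, -352.9, 201.5]
ee_rot: [0.001, 0.988, -0.157, 0.002]
force: [-0.3, 0.4, -0.7]
finger_gap: 20.5
finger_force: 48.9
```

Call:
send_rows(rows=[[-1,0,0,0,-0.8],[-1,0,0,0,-0.8],[-1,0,0,0,-0.8],[-1,0,0,0,-0.7],[-1,0,0,0,0]])

```text
time: 50.5
ee_pos: [412.3, -352.2, 199.3]
ee_rot: [-0.0, 1.0, 0.026, -0.0]
force: [0.7, -0.3, -1.1]
finger_gap: 20.9
finger_force: 48.9
```

```bash
python3 - <<'E'
from h import *
to([508,209],.049)
c=cam('top')
for b in boards(c,20): print(b)
E
```

```text
t 50.5 tcp [ 412.3 -352.2  199.3] psi 0.052 tilt [-0.  0.] F [ 0.7 -0.3 -1.1] gap 20.9 q7 [ 0.62 -0.86]
tool rows units x,y,z [  5.   -22.22] yaw 0.03
```

Call:
send_rows(rows=[[-1,0.13,-0.6,0,0],[-1,0.23,-1,0,0],[-1,0.23,-1,0,0],[-1,0.23,-1,0,0],[-1,0.23,-1,0,0]])

```text
time: 51.05
ee_pos: [432.8, -233.8, 199.1]
ee_rot: [-0.0, 1.0, 0.026, -0.0]
force: [0.2, 0.1, -0.7]
finger_gap: 20.7
finger_force: 49.0
```

Call:
send_rows(rows=[[-1,0.23,-1,0,0],[-1,0.23,-1,0,0],[-1,0.23,-1,0,0],[-1,0.23,-1,0,0],[-1,0.23,-1,0,0]])

```text
time: 51.55
ee_pos: [454.7, -107.6, 199.2]
ee_rot: [-0.0, 1.0, 0.026, -0.0]
force: [0.8, 0.8, -0.4]
finger_gap: 20.8
finger_force: 49.0
```

Call:
send_rows(rows=[[-1,0.23,-1,0,0],[-1,0.23,-1,0,0],[-1,0.23,-1,0,0],[-1,0.23,-1,0,0],[-1,0.23,-1,0,0]])

```text
time: 52.05
ee_pos: [476.5, 18.7, 199.1]
ee_rot: [-0.0, 1.0, 0.026, -0.0]
force: [-0.1, -0.0, -1.2]
finger_gap: 21.0
finger_force: 49.0
```

Call:
send_rows(rows=[[-1,0.23,-1,0,0],[-1,0.23,-1,0,0],[-1,0.23,-1,0,0],[-1,0.23,-1,0,0],[-1,0.23,-1,0,0]])

```text
time: 52.55
ee_pos: [498.4, 144.9, 199.1]
ee_rot: [0.0, 1.0, 0.026, -0.0]
force: [0.8, -0.7, 0.0]
finger_gap: 21.0
finger_force: 49.0
```

Call:
send_rows(rows=[[-1,0.2,-1,0,0],[-1,0.2,-1,0,0],[-1,0.1,-0.6,0,0],[-1,0,0,0,0],[-1,0,0,0,0]])

```text
time: 53.05
ee_pos: [507.9, 207.8, 198.8]
ee_rot: [0.001, 1.0, 0.026, -0.0]
force: [0.6, -0.4, -1.4]
finger_gap: 20.9
finger_force: 49.0
```

```bash
python3 - <<'E'
from h import *
to([508,209,27],.049)
for n in('wrist','scene'):
    c=cam(n)
    for b in boards(c,20): print(n,b)
E
```

```text
t 53.05 tcp [507.9 207.8 198.8] psi 0.052 tilt [-0.001 -0.001] F [ 0.6 -0.4 -1.4] gap 20.9 q7 [-0.22 -2.07]
tool rows units x,y,z [ 0.01 -0.05  6.87] yaw 0.03
wrist (array([280., 233.]), array([450.1, 205.2]), array([ 78., 100.]), -1.518)
wrist (array([365., 180.]), array([513.4, 110.2]), array([69., 45.]), 0.051)
scene (array([502.,  61.]), array([ 399.2, 1195.6]), array([688., 837.]), -1.189)
```

First board lies flat at (513,110), square. Placing the second.

Call:
send_rows(rows=[[-1,0,0,0.5,0],[-1,0,0,1,0],[-1,0,0,1,0],[-1,0,0,1,0],[-1,0,0,1,0]])

```text
time: 53.65
ee_pos: [508.2, 207.1, 84.8]
ee_rot: [0.0, 1.0, 0.025, -0.0]
force: [0.1, 0.1, -0.6]
finger_gap: 20.9
finger_force: 49.0
```

Call:
send_rows(rows=[[-1,0,0,0.8,0],[-1,0,0,0.6,0],[-1,0,0,0.4,0],[-1,0,0,0.3,0],[-1,0,0,0,0]])

```text
time: 54.15
ee_pos: [508.1, 208.1, 33.4]
ee_rot: [0.0, 1.0, 0.026, -0.0]
force: [-0.1, 0.1, -1.5]
finger_gap: 21.1
finger_force: 49.0
```

Call:
send_rows(rows=[[-1,0,0,0.14,0],[-1,0,0,0.04,0],[-1,0,0,0,0],[-1,0,0,0,0]])

```text
time: 54.55
ee_pos: [508.7, 208.5, 29.9]
ee_rot: [-0.0, 1.0, 0.026, 0.0]
force: [-0.6, -0.6, -0.5]
finger_gap: 20.5
finger_force: 49.0
```

Call:
send_rows(rows=[[-1,0,0,0.04,0],[-1,0,0,0,0]])

```text
time: 54.75
ee_pos: [508.4, 208.4, 28.6]
ee_rot: [0.0, 1.0, 0.026, 0.0]
force: [-0.0, 0.7, -0.9]
finger_gap: 20.5
finger_force: 49.0
```

Call:
send_rows(rows=[[-1,0,0,0.06,0],[-1,0,0,0,0]])

```text
time: 54.95
ee_pos: [508.3, 208.4, 26.8]
ee_rot: [0.0, 1.0, 0.026, -0.0]
force: [-1.0, -0.7, -1.0]
finger_gap: 20.8
finger_force: 49.0
```

Call:
send_rows(rows=[[-1,0,0,0.04,0],[-1,0,0,0,0]])

```text
time: 55.15
ee_pos: [508.6, 208.5, 26.2]
ee_rot: [0.0, 1.0, 0.026, 0.0]
force: [0.4, -0.2, 2.3]
finger_gap: 20.8
finger_force: 49.2
```

Call:
send_rows(rows=[[-0.4,0,0,0,0],[-0.2,0,0,0,0],[0.1,0,0,0,0],[0.1,0,0,0,0],[0.1,0,0,-0.3,0]], squeeze=40)

```text
time: 55.65
ee_pos: [507.7, 208.1, 32.9]
ee_rot: [0.0, 1.0, 0.026, -0.001]
force: [-0.0, -0.6, -0.1]
finger_gap: 46.7
finger_force: 0.0
```

Call:
send_rows(rows=[[0.1,0,0,-1,0],[0.1,0,0,-1,0],[0.1,0,0,-1,0],[0.1,0,0,-1,0],[0.1,0,0,-1,0]])

```text
time: 56.15
ee_pos: [508.3, 208.5, 160.2]
ee_rot: [-0.0, 1.0, 0.026, 0.0]
force: [1.8, -0.4, 0.3]
finger_gap: 46.9
finger_force: 0.0
```

Call:
send_rows(rows=[[-1,-0.8,0.5,-1,0],[-1,-1,0.5,-1,0],[-1,-1,0.5,0,0],[-1,-1,0.5,0,0],[-1,0,0,0,0]])

```text
time: 56.65
ee_pos: [413.4, 151.7, 209.0]
ee_rot: [0.001, 1.0, 0.026, -0.0]
force: [0.0, -0.3, -0.6]
finger_gap: 0.0
finger_force: 0.0
```

```bash
python3 - <<'E'
from h import *
s,p=st()
c=cam('wrist')
for b in boards(c,20): print(b)
g=cv2.cvtColor(c['img'],cv2.COLOR_BGR2GRAY)
for y,z in((110,62),(185,62),(150,62),(60,88),(240,88)):
    row=[]
    for x in range(370,470,3):
        u=proj(c,[[x,y,z]])[0].round().astype(int); row.append(int(g[u[1],u[0]]) if 0<=u[0]<560 and 0<=u[1]<420 else -1)
    print(y,z,row)
E
```

```text
t 56.65 tcp [413.4 151.7 209. ] psi 0.052 tilt [-0.001 -0.002] F [ 0.  -0.3 -0.6] gap 0.0 q7 [-0.15 -2.01]
(array([328.,  95.]), array([513.3, 110.1]), array([69., 45.]), 0.047)
(array([231.,  93.]), array([508.4, 209. ]), array([69., 45.]), 0.054)
110 62 [97, 97, 98, 99, 98, 98, 100, 99, 98, 94, 163, 205, 203, 143, 121, 122, 172, 166, 161, 160, 212, 214, 166, 176, 170, 164, 106, 76, 77, 76, 137, 160, 160, 159]
185 62 [103, 100, 101, 101, 101, 101, 102, 100, 122, 207, 207, 163, 106, 101, 102, 100, 101, 99, 99, 98, 111, 178, 176, 169, 128, 76, 76, 78, 105, 160, 160, 161, 159, 161]
150 62 [99, 99, 98, 98, 99, 98, 100, 99, 100, 148, 206, 198, 152, 100, 99, 97, 98, 98, 98, 98, 97, 125, 181, 175, 169, 119, 77, 77, 76, 125, 160, 162, 161, 162]
60 88 [99, 99, 100, 98, 99, 99, 100, 99, 100, 97, 97, 97, 98, 100, 100, 98, 98, 99, 100, 99, 98, 98, 100, 99, 98, 122, 166, 164, 155, 77, 76, 77, 122, 157]
240 88 [102, 103, 101, 101, 99, 101, 102, 104, 104, 103, 104, 103, 104, 105, 105, 104, 105, 106, 105, 106, 105, 141, 186, 174, 143, 78, 75, 78, 108, 159, 160, 159, 159, 160]
```

Both boards flat and square at (513,110) and (508,209). Now pushing the drawer by its panel, above the bar.

Call:
send_rows(rows=[[-1,0,0,0.6,0],[-1,0,0,1,0],[-1,0,0,1,0],[-1,0,0,1,0],[-1,0,0,0.8,0]])

```text
time: 57.2
ee_pos: [416.8, 154.0, 97.4]
ee_rot: [-0.0, 1.0, 0.026, -0.0]
force: [-0.3, -0.4, -0.2]
finger_gap: 0.1
finger_force: 0.0
```

Call:
send_rows(rows=[[-1,0,0,0.6,0],[-1,0,0,0.28,0],[-1,0,0,0,0],[-1,0,0,0,0]])

```text
time: 57.6
ee_pos: [416.8, 154.0, 77.0]
ee_rot: [-0.0, 1.0, 0.026, 0.0]
force: [0.1, 0.3, 0.7]
finger_gap: 0.3
finger_force: 0.0
```

Call:
send_rows(rows=[[-1,0.2,0,0,0],[-1,0.2,0,0,0],[-1,0.2,0,0,0],[-1,0.2,0,0,0]])

```text
time: 58.0
ee_pos: [436.5, 154.7, 76.8]
ee_rot: [-0.0, 1.0, 0.026, -0.0]
force: [-2.0, 0.9, 0.9]
finger_gap: 0.1
finger_force: 0.9
```

Call:
send_rows(rows=[[-1,0.25,0,0,0],[-1,0.3,0,0,0],[-1,0.3,0,0,0],[-1,0.3,0,0,0],[-1,0.3,0,0,0]])

```text
time: 58.5
ee_pos: [473.0, 156.7, 76.4]
ee_rot: [-0.0, 1.0, 0.026, -0.0]
force: [-3.0, 1.3, 0.7]
finger_gap: 0.1
finger_force: 0.9
```

Call:
send_rows(rows=[[-1,0.3,0,0,0],[-1,0.3,0,0,0],[-1,0.3,0,0,0],[-1,0.3,0,0,0],[-1,0.3,0,0,0]])

```text
time: 59.0
ee_pos: [510.3, 158.5, 76.4]
ee_rot: [0.0, 1.0, 0.026, -0.0]
force: [-2.4, 0.2, 0.4]
finger_gap: 0.1
finger_force: 0.9
```

Call:
send_rows(rows=[[-1,0.3,0,0,0],[-1,0.3,0,0,0],[-1,0.2,0,0,0],[-1,0.1,0,0,0],[-1,0,0,0,0]])

```text
time: 59.5
ee_pos: [533.0, 159.2, 76.6]
ee_rot: [0.0, 1.0, 0.026, 0.0]
force: [-0.1, -0.1, -0.2]
finger_gap: 0.3
finger_force: 0.0
```

Call:
send_rows(rows=[[-1,0.12,0,0,0],[-1,0.12,0,0,0],[-1,0.12,0,0,0],[-1,0,0,0,0]])

```text
time: 59.9
ee_pos: [541.9, 159.9, 76.6]
ee_rot: [-0.0, 1.0, 0.026, 0.0]
force: [-0.0, -0.1, -0.7]
finger_gap: -0.1
finger_force: 0.0
```

Call:
send_rows(rows=[[-1,0.1,0,0,0],[-1,0.1,0,0,0],[-1,0,0,0,0]])

```text
time: 60.2
ee_pos: [546.8, 160.4, 76.5]
ee_rot: [-0.0, 1.0, 0.026, 0.0]
force: [-0.5, 0.1, 0.3]
finger_gap: 0.1
finger_force: 0.0
```

Call:
send_rows(rows=[[-1,0.08,0,0,0],[-1,0.08,0,0,0],[-1,0,0,0,0]])

```text
time: 60.5
ee_pos: [550.6, 160.7, 76.5]
ee_rot: [-0.0, 1.0, 0.026, 0.0]
force: [-1.0, 0.5, -0.3]
finger_gap: -0.1
finger_force: 0.2
```

Call:
send_rows(rows=[[-1,0.06,0,0,0],[-1,0.06,0,0,0],[-1,0,0,0,0]])

```text
time: 60.8
ee_pos: [551.5, 160.7, 76.4]
ee_rot: [0.0, 1.0, 0.026, -0.002]
force: [-7.2, -0.7, 4.6]
finger_gap: 0.5
finger_force: 3.2
```

Call:
send_rows(rows=[[-1,0.06,0,0,0],[-1,0.06,0,0,0],[-1,0,0,0,0]])

```text
time: 61.1
ee_pos: [551.5, 160.7, 76.2]
ee_rot: [0.001, 1.0, 0.027, -0.005]
force: [-14.1, -2.2, 12.6]
finger_gap: 0.3
finger_force: 7.2
```

```bash
python3 - <<'E'
from h import *
st()
E
```

```text
t 61.1 tcp [551.5 160.7  76.2] psi 0.053 tilt [-0.01  -0.003] F [-14.1  -2.2  12.6] gap 0.3 q7 [-0.16 -2.02]
```

Hard stop at the expected place. Backing off and rising, then a final numeric check.

Call:
send_rows(rows=[[-1,-0.2,0,0,0],[-1,-0.25,0,0,0],[-1,-0.1,0,-0.5,0],[-1,0,0,-1,0],[-1,0,0,-1,0]])

```text
time: 61.6
ee_pos: [542.7, 160.1, 140.3]
ee_rot: [-0.0, 1.0, 0.026, 0.0]
force: [-0.2, 0.1, 0.2]
finger_gap: 0.2
finger_force: 0.0
```

Call:
send_rows(rows=[[-1,-1,0,-1,0],[-1,-1,0,-1,0],[-1,-1,0,-1,0],[-1,-1,0,0,0],[-1,0,0,0,0]])

```text
time: 62.1
ee_pos: [440.8, 155.1, 215.8]
ee_rot: [0.0, 1.0, 0.027, 0.001]
force: [0.4, 1.2, 0.7]
finger_gap: 0.3
finger_force: 0.0
```

```bash
python3 - <<'E'
from h import *
st()
c=cam('wrist'); g=cv2.cvtColor(c['img'],cv2.COLOR_BGR2GRAY)
for y,z in((110,88),(210,88),(150,62)):
    row=[]
    for x in range(500,600,3):
        u=proj(c,[[x,y,z]])[0].round().astype(int); row.append(int(g[u[1],u[0]]) if 0<=u[0]<560 and 0<=u[1]<420 else -1)
    print(y,z,row)
# lid brim in wrist/scene: gray disc boundary around well; count white beads elsewhere; stirrer grip
c=cam('scene'); h=cv2.cvtColor(c['img'],cv2.COLOR_BGR2HSV)
m=cv2.inRange(h,(5,120,80),(20,255,255)); q=proj(c,[[648,-255,160],[648,-255,110],[664,-72,76]]); print(q.round())
for k in cv2.findContours(m,cv2.RETR_EXTERNAL,cv2.CHAIN_APPROX_NONE)[0]:
    if cv2.contourArea(k)>60: print('wood/orange',k.reshape(-1,2).mean(0).round(),cv2.contourArea(k))
m=cv2.inRange(c['img'],(0,0,0),(70,70,70)); u=proj(c,[[664,-72,106]])[0].astype(int); s=m[u[1]-20:u[1]+20,u[0]-20:u[0]+20]; ys,xs=np.nonzero(s); print('knob px',xs.mean()+u[0]-20,ys.mean()+u[1]-20,len(xs),proj(c,[[664,-72,92]]).round(1))
E
```

```text
t 62.1 tcp [440.8 155.1 215.8] psi 0.054 tilt [ 0.002 -0.   ] F [0.4 1.2 0.7] gap 0.3 q7 [-0.13 -2.  ]
110 88 [129, 131, 129, 131, 132, 135, 131, 132, 141, 236, 239, 195, 131, 133, 132, 76, 77, 75, 130, 125, 98, 122, 174, 207, 201, 187, 162, 203, 207, 207, 206, 205, 206, 206]
210 88 [132, 133, 133, 131, 131, 131, 194, 240, 236, 185, 127, 127, 129, 126, 126, 126, 126, 124, 127, 122, 196, 211, 206, 180, 150, 200, 205, 205, 207, 206, 206, 205, 205, 205]
150 62 [130, 130, 131, 130, 128, 131, 129, 129, 233, 240, 231, 136, 130, 128, 100, 76, 74, 77, 124, 122, 123, 124, 147, 201, 207, 205, 170, 162, 201, 206, 205, 203, 204, 204]
[[198. 307.]
 [202. 318.]
 [280. 276.]]
wood/orange [300. 377.] 2885.0
wood/orange [201. 313.] 165.0
wood/orange [222. 238.] 405.5
wood/orange [365.  69.] 183.0
wood/orange [430.  33.] 708.5
wood/orange [517.   9.] 338.5
knob px 280.22131147540983 274.24590163934425 122 [[280.  272.5]]
```

```bash
python3 -c "
from plant import *
print(job_done())"
```

```text
the job is handed in; nothing more can be done
None
```

The job is handed in: three anticlockwise turns stirred with all eight beads still in the well, stirrer back in its pot, lid seated, both blue boards (the only two found) flat in the drawer heat sink up, and the drawer pushed to its stop at about 62 s; the judge's verdict was not returned.

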